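# Load the scent sampler and hold it out to the customer

## Task

Make up the scent sampler and offer it: stand the green-capped tester vial in the green-ringed pocket of the wooden tray and the red-capped one in the red-ringed pocket, both fully down, then take the tray across its middle, lift it straight up clear of the counter and only then turn it a quarter turn so that it lies in line with the black change mat, square to it, its thumb tab towards the customer. Finish while holding it still and level, about 10 cm above the middle of that mat; the loose wooden ball has to stay in the middle of its dish the whole time. Do not tip the tray, and leave the other things on the counter where they are.

Things in the scene. Friction and masses are not known exactly. Their poses are not given: they have to be found in the camera images.
- tray: scent sampler: loose wooden board 174 mm long (x), 62 wide (y), 20 high, vertical sides, 0.22-0.31 kg empty, balanced within 4 mm of its middle. Origin: centre of underside; x points to the end with the thumb tab (30 mm wide, 10 thick, ends 116 from the middle), z up. Starts flat, crosswise, tab to the robot's left. Round steel dish in the middle, a pocket at each end; grip it across its width at the middle
- dish (a point): bottom of the steel dish in the middle of the tray's top, 15.5 mm above the tray's underside. The dish is shallow: 50 mm across, about 4.5 mm deep, curved with 70 mm radius.
- scent_ball: loose pale wooden ball, 26 mm diameter, 14 g, resting in the dish; it rolls easily and returns slowly to the middle of the dish when nudged a little. Origin at its centre, which is 28 mm above the tray's underside when it rests in the middle.
- pocket_green (a point): centre of the mouth of the green-ringed pocket, in the tray's top 20 mm above its underside, 59 mm from the tray's middle towards the thumb tab. The pocket is a plain round hole 25 mm across and 15 mm deep, with a flat floor. Axes as the tray's.
- pocket_red (a point): the same for the red-ringed pocket, 59 mm from the tray's middle on the side away from the tab. Hole 25 mm across, 15 mm deep. Axes as the tray's.
- vial_green: tester vial with a green cap: amber glass cylinder with cap of the same width, 20 mm diameter, 46 mm tall, 24 g, standing loose on the counter to one side of the tray. Origin at the centre of its underside, z up. Seated in a pocket it stands 31 mm above the tray's top.
- vial_red: the same with a red cap, on the other side of the tray; which vial is on which side varies.
- change_mat: black rubber change mat with nubs, fixed on the customer's side of the counter and turned a little to face the customer: 150 mm (x) by 200 mm (y), 5 mm thick. Origin at the centre of its underside on the counter; its x axis points away from the robot, straight at the customer.
- mat_front (a point): middle of the mat's edge on the customer's side, 75 mm from the mat's middle
- scent_jar: bystander: squat amber glass jar, 62 mm diameter, 54 mm tall, loose, left of the mat. Origin at the centre of its underside.
- vent_clip: bystander: red vent clip freshener, about 44 x 35 x 30 mm, loose, by the mat's far right corner. Origin at its underside.
- tire_gauge: bystander: matte black dial tire gauge lying flat, 48 mm round head and 90 mm stem along its x, 18 mm thick, loose, far left. Origin under the head's centre.
- coin_dish: bystander: white ceramic coin dish, 116 mm across, 22 mm high, loose, right of the mat. Origin at the centre of its underside. Out of reach beyond it stands the chrome turntable display, 240 mm across and 245 mm tall.

How it is judged:
By the outcome, as a careful person would: the job done as asked, in the order asked, and still so for the second after the job is handed in, while the arm keeps its last pose, push and grip.
It also fails if it takes over 72 s, if anything falls off the work surface, if the arm or the gripper's body presses on something with over 40 N, if the wrist force passes 120 N, or if a joint passes its speed limit or range.

## Robot

A 6-joint arm with a two-finger parallel gripper is mounted at the origin on the work surface. World frame = base frame: x ahead of the robot, y to its left, z up, the work surface at z = 0. Lengths are in m, angles in rad, forces in N, time in s.
With the tool pointing down it reaches from about 0.25 to 0.775 m from the base axis. Payload 4 kg.
Tool frame: the origin (TCP) lies midway between the tips of the shut fingers; the grasp point (between the pads) lies tcp_to_grasp behind it (tcp_to_grasp is the distance from the TCP to the grasp point, in m); z points along the fingers, x is the direction in which the jaws open and shut, and the axes are right-handed (so a half turn about z gives the same grasp; the last joint's range is limited). The gripper opens to 94 mm and grips with 3 to 60 N. Pads are 16 mm wide; open, the fingers measure 119 mm over their backs; the gripper's body (75 mm by 177 mm) begins 78 mm behind the grasp point.
Start: joints at [1.111, 0.087, 1.371, -0, 1.684, -0.103], TCP at [0.192, 0.515, 0.206] pointing down, gripper open.
Joint ranges: [-3.1, 3.1], [-0.76, 2.03], [0.27, 2.55], [-1.08, 4.22], [0.17, 2.65], [-2.57, 2.57]. Speed limits (rad/s): [2.79, 2.79, 3.14, 3.14, 3.14, 3.14].

## Interface

Orientations are given as a unit quaternion [x, y, z, w].
In Python, from plant import * gives the robot as it stands.
- The arm moves only by the shell command python3 -m inch 'ROWS'. ROWS is JSON, a list of rows, each an object of numbers: "x", "y", "z": the shift along the tool's x, y, z in m; "wx", "wy", "wz": the turn, a rotation vector about the tool's x, y, z in rad; "grip": the opening, from -1 (shut) to 1 (fully open), so that 0 is half open. In form: [{"x": .., "y": .., "z": .., "wx": .., "wy": .., "wz": .., "grip": ..}, ...]. A call has 1 to 10 rows; each row shifts and turns the pose as measured when the row begins, along the tool's axes as they then stand; what a row does not reach is not made up. A row lasts 1/10 s, in which the tool goes at most 50 mm and 8.59 degrees, less where a joint would pass 70% of its speed; a pose out of reach is approached as far as the arm can. A call is refused whole if a number of a shift passes 0.05 or a number of a turn 0.15, either way. A call with a gripper value outside its range is refused whole. The fingers move at their own pace and stop on an object; the grip force is fixed at half the most. Time passes only in rows, so rows that do not move let the fingers close. It gives the time, the measured TCP pose, the force and the opening at its end, in the units of the state.
- get_obs(): the state, without advancing time (a new reading comes with each control period).
- snapshot(name): name is "side" or "top" or "wrist"; returns the picture (420x560x3 uint8, red, green, blue); there is no depth.
- camera_info(name): a dict with "fx", "fy", "cx", "cy" (pixels), "view" (4x4, takes a point from world to camera coordinates). Camera axes: x right, y up, looking along -z (the intrinsics and any distortion apply to the point x, -y, -z); pixel columns grow to the right and rows downward; lengths in m; the calibration is good to about 2 mm. A picture is of the moment at which its call begins: read the wrist's pose just before it. camera_info takes no time and is no camera call; for the wrist camera it gives the pose at the moment of the call.
- hand_in(): hands the job in, once; it reports no verdict.
The state is a dict: "time_s": time; "q": joint angles; "qd": joint speeds; "effort": joint torques, N m; "eef_pos": TCP position; "tcp_rot": TCP orientation; "ft_force": force on the tool from outside, world axes, zero at the start; "moment": the same for the moment, N m; "finger_gap": opening from 0.0 (shut) to 1.0 (fully open).
Only numpy, scipy, OpenCV 4.12 (cv2) and the standard library are available. Lean on these libraries where they do the work, as an engineer would, in place of code of your own. Each camera call takes 0.05 s, during which the arm holds its last target.

## Working session

There is one attempt and no reset: what is moved stays moved. The work goes in short steps, Python scripts to look and compute and a shell command to move; the robot and the scene stay as the last step left them, time stands still between calls to the robot, and variables do not carry over. Pictures are saved under pics/ and viewed, and the job is handed in when it is done.

```bash
ls; mkdir -p pics
python3 - <<'E'
from plant import *
import cv2
o=get_obs();print(o)
for n in ["side","top","wrist"]:
    i=camera_info(n);print(n,i)
    cv2.imwrite(f"pics/{n}0.png",snapshot(n)[:,:,::-1])
E
```

```text
pics
{'time_s': 0.0, 'q': array([ 1.11090199e+00,  8.79333049e-02,  1.37225747e+00,  2.99691318e-05,
        1.68358041e+00, -1.03096065e-01]), 'qd': array([ 1.97868740e-03, -8.34063228e-05, -8.22010859e-04, -5.95381279e-04,
        1.19772379e-03, -1.12178852e-05]), 'effort': array([-4.93140487e-04, -3.40180635e+01, -3.02429187e+01,  7.17048207e-02,
        3.30773159e-02, -1.41113924e-04]), 'eef_pos': array([0.19184998, 0.51487065, 0.2043144 ]), 'tcp_rot': array([ 8.21362043e-01,  5.70406178e-01, -9.61061281e-04,  5.12906250e-04]), 'ft_force': array([0.02325891, 0.85529624, 0.16400636]), 'moment': array([ 0.02224183, -0.00781636, -0.04856981]), 'finger_gap': 0.9981249262030715}
side {'fx': 441.18734383400243, 'fy': 441.18734383400243, 'cx': 282.4535076740272, 'cy': 206.85602844307857, 'view': array([[ 0.75503605, -0.65566937,  0.00427088, -0.36202445],
       [ 0.467258  ,  0.5426177 ,  0.69802292, -0.3535688 ],
       [-0.4599897 , -0.52503686,  0.71606268, -0.73830973],
       [ 0.        ,  0.        ,  0.        ,  1.        ]])}
top {'fx': 463.7021964117098, 'fy': 463.7021964117098, 'cx': 283.6569398438177, 'cy': 217.5357990675148, 'view': array([[ 0.00374006, -0.999955  , -0.00871834,  0.10702047],
       [ 0.99468021,  0.00282255,  0.10297237, -0.55909631],
       [-0.10294313, -0.00905708,  0.99464601, -1.2005458 ],
       [ 0.        ,  0.        ,  0.        ,  1.        ]])}
wrist {'fx': 348.00361715301403, 'fy': 348.00361715301403, 'cx': 282.16504172168015, 'cy': 205.93378111316332, 'view': array([[ 0.34791326,  0.93752616, -0.00103486, -0.54959849],
       [-0.90199881,  0.33442777, -0.27304983,  0.02893327],
       [-0.25564527,  0.09593109,  0.96199934, -0.39120582],
       [ 0.        ,  0.        ,  0.        ,  1.        ]])}
```

View pics/top0.png

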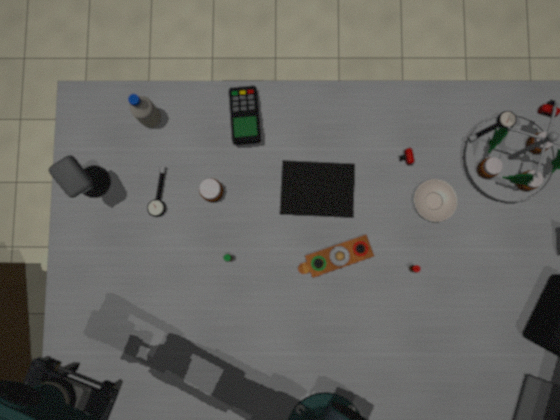

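View pics/side0.png

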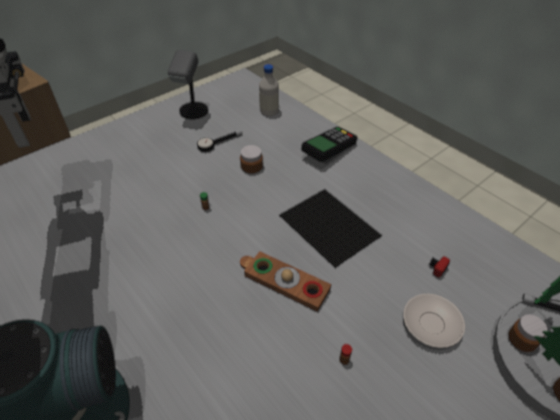

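View pics/wrist0.png

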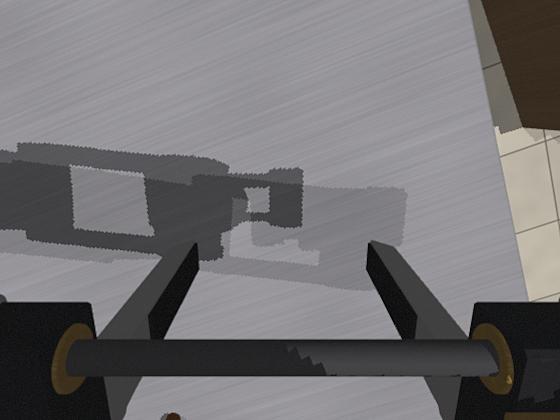

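Top view: green vial near (229,258), red vial (415,268), tray centre ~(340,256) with tab at the left (303,268), mat (317,189). Next, measuring with masks.

```bash
cat > h.py <<'E'
from plant import *
import numpy as np, cv2
from scipy.spatial.transform import Rotation as R
def ray(info,u,v):
    V=np.array(info['view']);c=-V[:3,:3].T@V[:3,3]
    d=np.array([(u-info['cx'])/info['fx'],-(v-info['cy'])/info['fy'],-1.])
    return c,V[:3,:3].T@d
def onz(info,u,v,z):
    c,d=ray(info,u,v);return c+d*(z-c[2])/d[2]
def tri(obs):
    A=np.zeros((3,3));b=np.zeros(3)
    for i,u,v in obs:
        c,d=ray(i,u,v);d/=np.linalg.norm(d);P=np.eye(3)-np.outer(d,d);A+=P;b+=P@c
    return np.linalg.solve(A,b)
def proj(info,p):
    q=np.array(info['view'])@np.r_[p,1];return info['cx']+info['fx']*q[0]/-q[2],info['cy']-info['fy']*q[1]/-q[2]
def blobs(m,amin=8):
    n,l,s,c=cv2.connectedComponentsWithStats(m.astype(np.uint8),connectivity=8)
    return [(c[k].round(1).tolist(),int(s[k,4]),s[k,:4].tolist()) for k in range(1,n) if s[k,4]>=amin]
def masks(im):
    h=cv2.cvtColor(im,cv2.COLOR_RGB2HSV);H,S,V=[h[...,k].astype(int) for k in range(3)]
    return dict(green=(H>45)&(H<85)&(S>110)&(V>50),red=((H<5)|(H>174))&(S>150)&(V>70),
      wood=(H>=6)&(H<22)&(S>110)&(V>90),black=(V<50))
E
python3 - <<'E'
import plant;print([ (k,getattr(plant,k)) for k in dir(plant) if not k.startswith('_')])
from h import *
for n in ["top","side"]:
    im=cv2.imread(f"pics/{n}0.png")[:,:,::-1].copy();I=camera_info(n)
    for k,m in masks(im).items():
        for b in blobs(m,15):
            if 150<b[0][0]<460 and 140<b[0][1]<380: print(n,k,b,onz(I,*b[0],0.02 if k!='black' else .005).round(4)[:2])
for n,b in [("top",(190,140,290,150)),("side",(180,170,290,200))]:
    x,y,w,h=b;im=cv2.imread(f"pics/{n}0.png")[y:y+h,x:x+w];cv2.imwrite(f"pics/{n}0z.png",cv2.resize(im,None,fx=2.7,fy=2.7,interpolation=cv2.INTER_CUBIC))
E
```

```text
[('IKError', <class 'plant.IKError'>), ('camera_info', <function make.<locals>.<lambda> at 0x7f71018b8680>), ('get_obs', <function make.<locals>.<lambda> at 0x7f71018b85e0>), ('hand_in', <function connect.<locals>.done at 0x7f710182b740>), ('snapshot', <function make.<locals>.drawn_camera at 0x7f71018b80e0>), ('tcp_to_grasp', 0.0188)]
top green ([227.1, 257.3], 35, [224, 255, 7, 6]) [0.4533 0.2585]
top green ([318.4, 263.0], 92, [311, 256, 15, 15]) [0.4391 0.0166]
top red ([409.2, 155.7], 89, [405, 149, 9, 15]) [ 0.7287 -0.2298]
top red ([358.5, 246.4], 49, [354, 242, 14, 13]) [ 0.4833 -0.0898]
top red ([415.8, 268.3], 37, [412, 266, 8, 6]) [ 0.4262 -0.2399]
top wood ([356.5, 249.5], 395, [337, 235, 36, 31]) [ 0.4751 -0.0844]
top wood ([317.7, 263.2], 458, [298, 246, 45, 31]) [0.4386 0.0185]
top wood ([339.5, 255.5], 50, [336, 252, 8, 8]) [ 0.4591 -0.0393]
top black ([402.8, 157.3], 26, [400, 155, 6, 5]) [ 0.7278 -0.2162]
top black ([317.2, 188.7], 3763, [281, 161, 73, 56]) [0.6404 0.0181]
top black ([160.3, 186.3], 118, [156, 174, 9, 27]) [0.646  0.4462]
top black ([218.7, 198.0], 1
[... 1354 characters left out ...]
 0.4719 -0.087 ]
side black ([217.7, 142.2], 157, [198, 133, 39, 19]) [0.6237 0.4474]
side black ([328.5, 149.0], 741, [302, 133, 55, 32]) [0.8413 0.2197]
side black ([252.2, 168.0], 144, [242, 162, 21, 12]) [0.6287 0.2951]
side black ([330.0, 227.3], 3837, [280, 190, 101, 77]) [0.6354 0.0099]
side black ([205.7, 206.2], 28, [203, 203, 6, 7]) [0.4541 0.257 ]
side black ([432.9, 262.7], 42, [430, 259, 7, 9]) [ 0.7319 -0.2094]
side black ([262.5, 266.8], 45, [258, 264, 10, 6]) [0.4438 0.0246]
side black ([269.5, 286.1], 21, [263, 283, 13, 7]) [ 0.4236 -0.0233]
side black ([312.1, 289.9], 53, [308, 287, 9, 7]) [ 0.4842 -0.0879]
side black ([344.2, 360.5], 43, [340, 357, 9, 8]) [ 0.4235 -0.2364]
```

View pics/top0z.png

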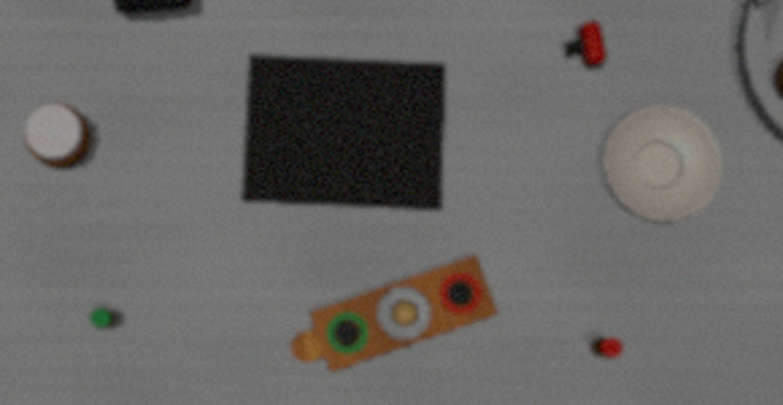

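View pics/side0z.png

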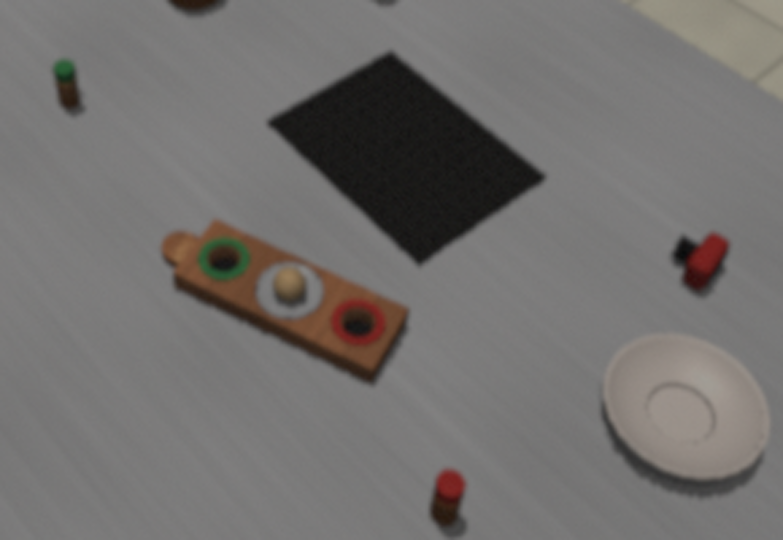

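Run:
```python
from h import *
T=camera_info("top");S=camera_info("side")
P={'green vial cap':((227.1,257.3),(203.4,195.6)),'red cap':((415.8,268.3),(346.1,349.7)),'ringG':((318.4,263),(262,267.5)),'ringR':((360.1,248.2),(312.2,289.5)),'ball':((339.7,255.5),(287,275.3))}
for k,(a,b) in P.items():
    p=tri([(T,*a),(S,*b)]);print(k,p.round(4),np.subtract(proj(T,p),a).round(1),np.subtract(proj(S,p),b).round(1), onz(T,*a,p[2]),)
im=cv2.imread("pics/top0.png")
m=(cv2.cvtColor(im,cv2.COLOR_BGR2GRAY)<55).astype(np.uint8)
for n,I in (("top",T),("side",S)):
    im=cv2.imread(f"pics/{n}0.png")[:,:,::-1].copy();m=masks(im)['black'].astype(np.uint8)
    c=max(cv2.findContours(m[140:280],0,1)[0],key=cv2.contourArea).reshape(-1,2)+[0,140]
    pts=np.array([onz(I,u,v,.005)[:2] for u,v in c])
    r=cv2.minAreaRect((pts*1000).astype(np.float32));print(n,r)
```

```text
green vial cap [0.4526 0.2557 0.0432] [-0.1  0.1] [ 0.1 -0. ] [0.45287241 0.25550032 0.04323725]
red cap [ 0.426  -0.2341  0.0405] [-0.1  0.1] [ 0.2 -0. ] [ 0.42626237 -0.23430227  0.0404689 ]
ringG [0.4382 0.017  0.0156] [-0.2  0.4] [ 0.6 -0.1] [0.43914567 0.01633956 0.01558379]
ringR [ 0.4783 -0.0939  0.0191] [-0.1  0.1] [ 0.2 -0. ] [ 0.47860386 -0.09412049  0.01912642]
ball [ 0.4586 -0.0387  0.0276] [-0.1  0.1] [ 0.2 -0. ] [ 0.45892217 -0.03894776  0.02764498]
top ((640.9611206054688, 18.451805114746094), (194.51864624023438, 145.01649475097656), 87.65337371826172)
side ((638.8594970703125, 16.50202178955078), (195.14865112304688, 145.20904541015625), 87.29269409179688)
```

```bash
cat >> h.py <<'E'
def togo(xyz,yaw,o=None):
    o=o or get_obs();r=R.from_quat(o['tcp_rot']);t=R.from_matrix(np.array([[np.cos(yaw),np.sin(yaw),0],[np.sin(yaw),-np.cos(yaw),0],[0,0,-1]]))
    d=r.inv().apply(np.array(xyz)-o['eef_pos']);w=(r.inv()*t).as_rotvec()
    x=r.apply([1,0,0]);print('t',round(o['time_s'],2),'pos',o['eef_pos'].round(4),'yaw',np.degrees(np.arctan2(x[1],x[0])).round(2),'gap',round(o['finger_gap'],3),'F',o['ft_force'].round(1))
    print('  togo tool xyz mm',(d*1000).round(1),'w rad',w.round(4))
E
python3 -m inch '[{"wz":0.144},{"wz":0.144},{"wz":0.144},{"wz":0.144},{"wz":0.144},{"wz":0.144}]'
python3 -c "
from h import *
togo([.4526,.2557,.12],np.radians(19.9))"
```

```text
t 0.15 pos [0.1919 0.515  0.2046] yaw 69.55 gap 0.998 F [ 0.4  0.5 -0.2]
  togo tool xyz mm [-151.8  334.9   84.8] w rad [5.000e-04 1.600e-03 8.666e-01]schema error: expected keys x, y, z, wx, wy, wz, grip
```

```bash
python3 -m inch '[{"x":0,"y":0,"z":0,"wx":0,"wy":0,"wz":0.144,"grip":1},{"x":0,"y":0,"z":0,"wx":0,"wy":0,"wz":0.144,"grip":1},{"x":0,"y":0,"z":0,"wx":0,"wy":0,"wz":0.144,"grip":1},{"x":0,"y":0,"z":0,"wx":0,"wy":0,"wz":0.144,"grip":1},{"x":0,"y":0,"z":0,"wx":0,"wy":0,"wz":0.144,"grip":1},{"x":0,"y":0,"z":0,"wx":0,"wy":0,"wz":0.144,"grip":1}]'
python3 -c "
from h import *
togo([.4526,.2557,.14],np.radians(19.9))"
```

```text
time_s: 0.75
eef_pos: [0.1912, 0.5136, 0.2013]
tcp_rot: [0.988, 0.157, -0.002, 0.003]
ft_force: [0.5, -0.1, -0.9]
finger_gap: 1.001
t 0.75 pos [0.1912 0.5136 0.2013] yaw 18.12 gap 1.001 F [ 0.5 -0.1 -0.9]
  togo tool xyz mm [168.6 326.   62.2] w rad [ 0.0056  0.0057 -0.031 ]
```

```bash
python3 -m inch '[{"x":0.02,"y":0.04,"z":0.007,"wx":0,"wy":0,"wz":-0.03,"grip":1},{"x":0.02,"y":0.04,"z":0.007,"wx":0,"wy":0,"wz":0,"grip":1},{"x":0.02,"y":0.04,"z":0.007,"wx":0,"wy":0,"wz":0,"grip":1},{"x":0.02,"y":0.04,"z":0.007,"wx":0,"wy":0,"wz":0,"grip":1},{"x":0.02,"y":0.04,"z":0.007,"wx":0,"wy":0,"wz":0,"grip":1},{"x":0.02,"y":0.04,"z":0.007,"wx":0,"wy":0,"wz":0,"grip":1},{"x":0.02,"y":0.04,"z":0.007,"wx":0,"wy":0,"wz":0,"grip":1},{"x":0.02,"y":0.04,"z":0.007,"wx":0,"wy":0,"wz":0,"grip":1}]'
python3 -c "
from h import *
togo([.4526,.2557,.14],np.radians(19.9))"
```

```text
time_s: 1.55
eef_pos: [0.4533, 0.2612, 0.1416]
tcp_rot: [0.984, 0.178, -0.003, 0.002]
ft_force: [0.8, 0.9, -0.1]
finger_gap: 1.003
t 1.55 pos [0.4533 0.2612 0.1416] yaw 20.46 gap 1.003 F [ 0.8  0.9 -0.1]
  togo tool xyz mm [-2.5  4.9  1.6] w rad [0.0035 0.0075 0.0098]
```

```bash
python3 -m inch '[{"x":-0.0025,"y":0.005,"z":0,"wx":0.003,"wy":0.007,"wz":0.01,"grip":1},{"x":0,"y":0,"z":0,"wx":0,"wy":0,"wz":0,"grip":1}]'
cat > look.py <<'E'
import sys
from h import *
I=camera_info("wrist");im=snapshot("wrist");cv2.imwrite(f"pics/{sys.argv[1]}.png",im[:,:,::-1])
np.save(f"pics/{sys.argv[1]}.npy",I,allow_pickle=True)
z=float(sys.argv[2]) if len(sys.argv)>2 else .046
for k in ("green","red"):
    for b in blobs(masks(im)[k],40): print(k,b,onz(I,*b[0],z).round(4))
E
python3 look.py w1; python3 -c "
from h import *
togo([.4526,.2557,.14],np.radians(19.9))"
```

```text
time_s: 1.75
eef_pos: [0.455, 0.2508, 0.1392]
tcp_rot: [0.986, 0.168, -0.002, 0.001]
ft_force: [0.6, 0.4, -0.3]
finger_gap: 0.999
green ([282.2, 199.6], 458, [271, 187, 23, 26]) [0.4523 0.258  0.046 ]
green ([194.9, 396.1], 540, [176, 381, 39, 32]) [0.4383 0.0447 0.046 ]
t 1.8 pos [0.4549 0.2512 0.1391] yaw 19.43 gap 1.003 F [-0.5 -0.6 -0.9]
  togo tool xyz mm [-0.7 -5.  -1. ] w rad [ 0.0024  0.004  -0.0082]
```

View pics/w1.png

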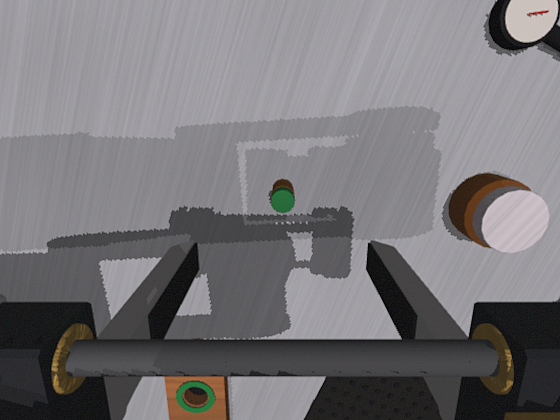

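The cap is at (282,200), centred between the jaws in x. The ray gives (0.452,0.258), which agrees with the triangulation. Descending.

```bash
python3 -m inch '[{"x":0,"y":-0.006,"z":0.01,"wx":0.002,"wy":0.004,"wz":-0.008,"grip":1},{"x":0,"y":0,"z":0.03,"wx":0,"wy":0,"wz":0,"grip":1},{"x":0,"y":0,"z":0.03,"wx":0,"wy":0,"wz":0,"grip":0.6},{"x":0,"y":0,"z":0.02,"wx":0,"wy":0,"wz":0,"grip":0.2},{"x":0,"y":0,"z":0.01,"wx":0,"wy":0,"wz":0,"grip":0.2},{"x":0,"y":0,"z":0,"wx":0,"wy":0,"wz":0,"grip":0.2}]'
python3 -c "
from h import *
togo([.4524,.2568,.021],np.radians(19.9))"
```

```text
time_s: 2.4
eef_pos: [0.4475, 0.2666, 0.0359]
tcp_rot: [0.984, 0.18, 0.002, -0.002]
ft_force: [0.8, -0.1, -0.3]
finger_gap: 0.694
t 2.4 pos [0.4475 0.2666 0.0359] yaw 20.78 gap 0.694 F [ 0.8 -0.1 -0.3]
  togo tool xyz mm [ 1.  11.  14.9] w rad [-0.0038 -0.0046  0.0153]
```

```bash
python3 -m inch '[{"x":0,"y":0,"z":0,"wx":0,"wy":0,"wz":0,"grip":0.2}]'; python3 -m inch '[{"x":0,"y":0,"z":0,"wx":0,"wy":0,"wz":0,"grip":0.2}]'
python3 -c "
from h import *
togo([.4524,.2568,.021],np.radians(19.9))"
```

```text
time_s: 2.5
eef_pos: [0.4471, 0.2676, 0.0363]
tcp_rot: [0.983, 0.181, 0.002, -0.002]
ft_force: [0.2, 0.1, 0.0]
finger_gap: 0.621
time_s: 2.6
eef_pos: [0.4473, 0.2684, 0.0372]
tcp_rot: [0.983, 0.182, 0.003, -0.003]
ft_force: [-0.5, 0.3, -0.0]
finger_gap: 0.597
t 2.6 pos [0.4473 0.2684 0.0372] yaw 20.93 gap 0.597 F [-0.5  0.3 -0. ]
  togo tool xyz mm [ 0.5 12.7 16.1] w rad [-0.0043 -0.0065  0.018 ]
```

```bash
python3 -m inch '[{"x":0,"y":0.006,"z":0.008,"wx":-0.002,"wy":-0.003,"wz":0.01,"grip":0.2},{"x":0,"y":0.004,"z":0.004,"wx":0,"wy":0,"wz":0,"grip":0.2},{"x":0,"y":0,"z":0,"wx":0,"wy":0,"wz":0,"grip":0.2}]'
python3 -c "
from h import *
togo([.4524,.2568,.021],np.radians(19.9))"
```

```text
time_s: 2.9
eef_pos: [0.4532, 0.2593, 0.0272]
tcp_rot: [0.984, 0.176, 0.004, -0.002]
ft_force: [0.7, 1.1, -0.4]
finger_gap: 0.601
t 2.9 pos [0.4532 0.2593 0.0272] yaw 20.33 gap 0.601 F [ 0.7  1.1 -0.4]
  togo tool xyz mm [-1.7  2.1  6.2] w rad [-0.0023 -0.0092  0.0075]
```

```bash
python3 -m inch '[{"x":-0.001,"y":0.001,"z":0.004,"wx":-0.002,"wy":-0.006,"wz":0.005,"grip":0.2},{"x":0,"y":0,"z":0.001,"wx":0,"wy":0,"wz":0,"grip":0.2},{"x":0,"y":0,"z":0,"wx":0,"wy":0,"wz":0,"grip":0.2}]'
python3 look.py w2; python3 -c "
from h import *
togo([.4524,.2568,.021],np.radians(19.9))"
```

```text
time_s: 3.2
eef_pos: [0.4533, 0.2574, 0.0221]
tcp_rot: [0.985, 0.173, 0.002, -0.0]
ft_force: [-0.3, 0.6, 0.0]
finger_gap: 0.597
green ([280.4, 272.1], 1347, [261, 250, 39, 44]) [0.452  0.2592 0.046 ]
t 3.25 pos [0.4532 0.2574 0.022 ] yaw 19.93 gap 0.601 F [ 0.4 -0.3  0.5]
  togo tool xyz mm [-1.   0.3  1. ] w rad [-0.0002 -0.0033  0.0006]
```

View pics/w2.png

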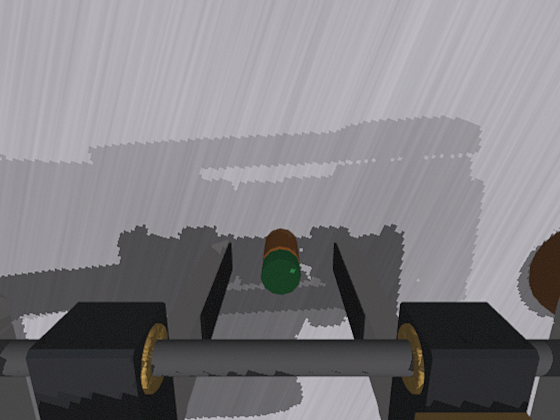

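Vial between the pads at (280,272), centred to ~1 mm. Closing.

```bash
python3 -m inch '[{"x":-0.001,"y":-0.0005,"z":0,"wx":0,"wy":0,"wz":0,"grip":-0.3},{"x":0,"y":0,"z":0,"wx":0,"wy":0,"wz":0,"grip":-0.7},{"x":0,"y":0,"z":0,"wx":0,"wy":0,"wz":0,"grip":-1},{"x":0,"y":0,"z":0,"wx":0,"wy":0,"wz":0,"grip":-1},{"x":0,"y":0,"z":0,"wx":0,"wy":0,"wz":0,"grip":-1},{"x":0,"y":0,"z":0,"wx":0,"wy":0,"wz":0,"grip":-1}]'
python3 -c "
from h import *
togo([.4524,.2568,.022],np.radians(19.9))"
```

```text
time_s: 3.85
eef_pos: [0.4521, 0.2579, 0.0224]
tcp_rot: [0.985, 0.173, 0.002, -0.001]
ft_force: [-0.0, 0.2, 0.7]
finger_gap: 0.207
t 3.85 pos [0.4521 0.2579 0.0224] yaw 19.96 gap 0.207 F [-0.   0.2  0.7]
  togo tool xyz mm [-0.1  1.2  0.4] w rad [-0.0004 -0.0039  0.001 ]
```

```bash
python3 -m inch '[{"x":0,"y":0,"z":-0.01,"wx":0,"wy":0,"wz":0,"grip":-1},{"x":0,"y":0,"z":-0.02,"wx":0,"wy":0,"wz":0,"grip":-1},{"x":0,"y":0,"z":-0.02,"wx":0,"wy":0,"wz":0,"grip":-1},{"x":0,"y":0,"z":-0.015,"wx":0,"wy":0,"wz":0,"grip":-1},{"x":0,"y":0,"z":0,"wx":0,"wy":0,"wz":0,"grip":-1}]'
python3 -c "
from h import *
I=np.load('pics/w1.npy',allow_pickle=True).item();print('ring w1',onz(I,194.9,396.1,.02))
togo([.4382,.022,.085],np.radians(19.9))"
```

```text
time_s: 4.35
eef_pos: [0.4515, 0.2577, 0.0914]
tcp_rot: [0.985, 0.173, 0.002, -0.0]
ft_force: [0.0, -0.1, 0.5]
finger_gap: 0.205
ring w1 [0.43910118 0.01775097 0.02      ]
t 4.35 pos [0.4515 0.2577 0.0914] yaw 19.96 gap 0.205 F [ 0.  -0.1  0.5]
  togo tool xyz mm [-93. 217.   6.] w rad [-0.0004 -0.0032  0.0011]
```

```bash
python3 -m inch '[{"x":-0.006,"y":0.014,"z":0,"wx":0,"wy":0,"wz":0,"grip":-1},{"x":-0.013,"y":0.03,"z":0,"wx":0,"wy":0,"wz":0,"grip":-1},{"x":-0.013,"y":0.03,"z":0,"wx":0,"wy":0,"wz":0,"grip":-1},{"x":-0.013,"y":0.03,"z":0,"wx":0,"wy":0,"wz":0,"grip":-1},{"x":-0.013,"y":0.03,"z":0,"wx":0,"wy":0,"wz":0,"grip":-1},{"x":-0.013,"y":0.03,"z":0,"wx":0,"wy":0,"wz":0,"grip":-1},{"x":-0.011,"y":0.025,"z":0,"wx":0,"wy":0,"wz":0,"grip":-1},{"x":-0.007,"y":0.015,"z":0,"wx":0,"wy":0,"wz":0,"grip":-1},{"x":-0.002,"y":0.005,"z":0,"wx":0,"wy":0,"wz":0,"grip":-1},{"x":0,"y":0,"z":0,"wx":0,"wy":0,"wz":0,"grip":-1}]'
python3 look.py w3 .02; python3 -c "
from h import *
togo([.4387,.0174,.060],np.radians(19.9))"
```

```text
time_s: 5.35
eef_pos: [0.4289, 0.0147, 0.0834]
tcp_rot: [0.985, 0.173, -0.005, 0.001]
ft_force: [1.5, -0.1, -0.2]
finger_gap: 0.203
green ([299.6, 214.2], 875, [270, 196, 56, 47]) [0.4388 0.0235 0.02  ]
green ([282.2, 273.0], 1365, [263, 251, 39, 44]) [ 0.443  -0.0253  0.02  ]
red ([294.3, 338.1], 49, [285, 337, 19, 3]) [ 0.4721 -0.0764  0.02  ]
red ([293.4, 377.0], 40, [284, 376, 21, 3]) [ 0.4848 -0.1124  0.02  ]
t 5.4 pos [0.4289 0.0151 0.0833] yaw 19.96 gap 0.209 F [ 0.3 -0.1 -0.3]
  togo tool xyz mm [10.3  1.2 23.2] w rad [-0.0006  0.0109  0.0011]
```

View pics/w3.png

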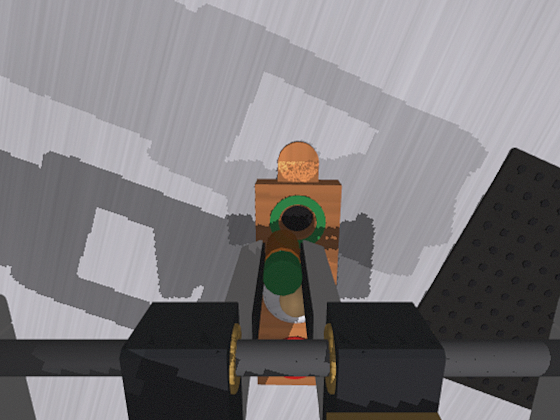

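Run:
```python
from h import *
I=np.load('pics/w3.npy',allow_pickle=True).item()
im=cv2.imread('pics/w3.png')[:,:,::-1].copy();m=masks(im)['green'];m[245:]=0
c=max(cv2.findContours(m.astype(np.uint8),0,1)[0],key=cv2.contourArea).reshape(-1,2)
p=np.array([onz(I,u,v,.02)[:2] for u,v in c]);
# outer arc circle fit: upper half points only (rows<222)
s=c[:,1]<222;q=p[s]
A=np.c_[2*q,np.ones(len(q))];x=np.linalg.lstsq(A,(q**2).sum(1),rcond=None)[0]
print(x[:2],np.sqrt(x[2]+x[:2]@x[:2]))
print(onz(I,298,222,.02))
for a,b in [((256,190),(257,235)),((341,190),(338,270))]:
    d=onz(I,*a,.02)-onz(I,*b,.02);print(np.degrees(np.arctan2(d[1],d[0])))
d=onz(I,256,181.5,.02)-onz(I,341,181,.02);print(np.degrees(np.arctan2(d[1],d[0])))
togo([.4388,.0175,.060],np.radians(19.9))
```

```text
[0.43822467 0.01963022] 0.016349286667285648
[0.43982024 0.01744597 0.02      ]
110.07169274672633
110.55129001786965
-159.5158918417614
t 5.4 pos [0.4289 0.0151 0.0833] yaw 19.96 gap 0.209 F [ 0.3 -0.1 -0.3]
  togo tool xyz mm [10.4  1.2 23.2] w rad [-0.0006  0.0109  0.0011]
```

```bash
python3 -m inch '[{"x":0.005,"y":0,"z":0.006,"wx":0,"wy":0.008,"wz":0,"grip":-1},{"x":0.003,"y":0,"z":0.006,"wx":0,"wy":0,"wz":0,"grip":-1},{"x":0.001,"y":0,"z":0.004,"wx":0,"wy":0,"wz":0,"grip":-1},{"x":0,"y":0,"z":0,"wx":0,"wy":0,"wz":0,"grip":-1},{"x":0,"y":0,"z":0,"wx":0,"wy":0,"wz":0,"grip":-1}]'
python3 look.py w4 .02
python3 - <<'E'
from h import *
togo([.4388,.018,.05],np.radians(19.9))
I=np.load('pics/w4.npy',allow_pickle=True).item();o=get_obs()
im=cv2.imread('pics/w4.png')[:,:,::-1];h=cv2.cvtColor(im.copy(),cv2.COLOR_RGB2HSV)
print('cap',onz(I,282.2,274.5,o['eef_pos'][2]+.0236)-o['eef_pos'])
E
```

```text
time_s: 5.9
eef_pos: [0.4375, 0.0215, 0.0646]
tcp_rot: [0.984, 0.176, -0.002, -0.001]
ft_force: [-0.4, 0.8, 0.6]
finger_gap: 0.21
green ([282.0, 221.7], 785, [253, 207, 60, 35]) [0.4356 0.0265 0.02  ]
green ([282.2, 273.0], 1370, [263, 251, 39, 45]) [ 0.449  -0.0092  0.02  ]
red ([279.8, 389.4], 521, [254, 377, 53, 24]) [ 0.4821 -0.104   0.02  ]
t 5.95 pos [0.4374 0.0215 0.0646] yaw 20.25 gap 0.202 F [-0.5 -0.1 -0.3]
  togo tool xyz mm [ 0.2  3.8 14.6] w rad [-0.0026  0.0038  0.0062]
cap [0.00026809 0.00070397 0.0236    ]
```

View pics/w4.png

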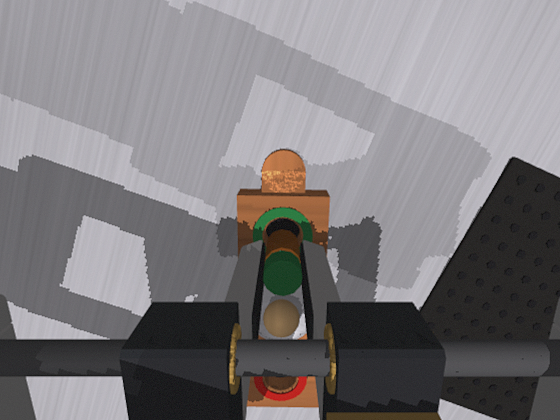

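```bash
cat > ringfit.py <<'E'
import sys
from h import *
n,col,r0,r1,rad=sys.argv[1],sys.argv[2],int(sys.argv[3]),int(sys.argv[4]),float(sys.argv[5])
I=np.load(f'pics/{n}.npy',allow_pickle=True).item()
im=cv2.imread(f'pics/{n}.png')[:,:,::-1].copy();m=masks(im)[col];m[:r0]=0;m[r1:]=0
from scipy.optimize import least_squares
c=[]
for u in np.where(m.any(0))[0]:
    c.append((u,np.where(m[:,u])[0].min()-.5))
c=np.array(c);p=np.array([onz(I,u,v,.02)[:2] for u,v in c])
f=least_squares(lambda x:np.hypot(*(p-x).T)-rad,p.mean(0),loss='soft_l1',f_scale=.0005);print('ring fixed r',f.x.round(4),np.abs(f.fun).max())
E
python3 ringfit.py w4 green 200 228 .0163; python3 ringfit.py w3 green 190 215 .0163
```

```text
ring fixed r [0.4377 0.0216] 0.0031324414132601237
ring fixed r [0.4376 0.0215] 0.002974646801514911
```

Run:
```python
from h import *
I=np.load('pics/w3.npy',allow_pickle=True).item()
print(np.linalg.norm(onz(I,269.5,218,.02)-onz(I,326,218,.02)))
# tray end edge at row ~181 top (z=.02): distance from tray middle 87
for n,pts in (('w3',[(270,181),(330,181)]),('w4',[(250,192),(315,192)])):
    I=np.load(f'pics/{n}.npy',allow_pickle=True).item()
    im=cv2.imread(f'pics/{n}.png')
    m=masks(im[:,:,::-1].copy())['wood']
    for u in (262,270,320,332) if n=='w3' else (245,255,312,322): 
        r=np.where(m[160:230,u])[0]; print(n,u,160+r.min(),onz(I,u,160+r.min()-.5,.02).round(4))
cv2.imwrite('pics/w4z.png',cv2.resize(cv2.imread('pics/w4.png')[140:300,200:370],None,fx=3.5,fy=3.5))
```

```text
0.041312192986724644
w3 262 184 [0.4056 0.0356 0.02  ]
w3 270 184 [0.4109 0.0376 0.02  ]
w3 320 184 [0.4443 0.0498 0.02  ]
w3 332 185 [0.4526 0.0521 0.02  ]
w4 245 189 [0.4047 0.0396 0.02  ]
w4 255 195 [0.4122 0.0381 0.02  ]
w4 312 196 [0.4479 0.0506 0.02  ]
w4 322 196 [0.4541 0.0529 0.02  ]
```

View pics/w4z.png

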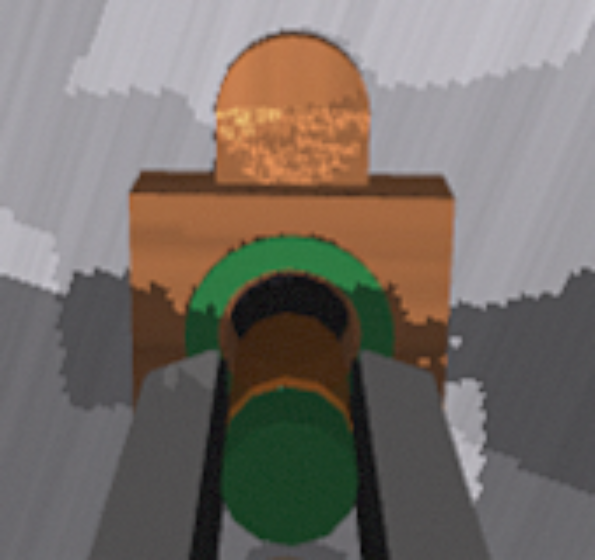

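```bash
python3 ringfit.py w4 green 200 228 .0206; python3 ringfit.py w3 green 190 215 .0206
```

```text
ring fixed r [0.4393 0.0169] 0.0005793573888598288
ring fixed r [0.4393 0.0169] 0.0005167387553503891
```

```bash
python3 -m inch '[{"x":0,"y":0.002,"z":0.006,"wx":-0.002,"wy":0.003,"wz":0.004,"grip":-1},{"x":0,"y":0.002,"z":0.006,"wx":0,"wy":0,"wz":0,"grip":-1},{"x":0,"y":0,"z":0.003,"wx":0,"wy":0,"wz":0,"grip":-1},{"x":0,"y":0,"z":0,"wx":0,"wy":0,"wz":0,"grip":-1},{"x":0,"y":0,"z":0,"wx":0,"wy":0,"wz":0,"grip":-1}]'
python3 -c "
from h import *
togo([.4388,.0170,.028],np.radians(20))"
```

```text
time_s: 6.45
eef_pos: [0.4389, 0.0174, 0.0484]
tcp_rot: [0.985, 0.174, -0.0, -0.0]
ft_force: [-0.1, 1.4, 0.0]
finger_gap: 0.204
t 6.45 pos [0.4389 0.0174 0.0484] yaw 20.01 gap 0.204 F [-0.1  1.4  0. ]
  togo tool xyz mm [-0.2  0.3 20.4] w rad [-0.0002  0.0002  0.0002]
```

Aligned to within 0.5 mm. Lowering into the pocket.

```bash
python3 -m inch '[{"x":0,"y":0,"z":0.004,"wx":0,"wy":0,"wz":0,"grip":-1},{"x":0,"y":0,"z":0.004,"wx":0,"wy":0,"wz":0,"grip":-1},{"x":0,"y":0,"z":0.003,"wx":0,"wy":0,"wz":0,"grip":-1},{"x":0,"y":0,"z":0,"wx":0,"wy":0,"wz":0,"grip":-1}]'
python3 -c "
from h import *
togo([.4388,.0170,.028],np.radians(20))"
```

```text
time_s: 6.85
eef_pos: [0.4391, 0.0173, 0.0368]
tcp_rot: [0.985, 0.174, 0.0, -0.0]
ft_force: [-0.6, 0.9, 0.0]
finger_gap: 0.205
t 6.85 pos [0.4391 0.0173 0.0368] yaw 20.0 gap 0.205 F [-0.6  0.9  0. ]
  togo tool xyz mm [-0.4  0.2  8.8] w rad [ 0.     -0.0003 -0.0001]
```

```bash
python3 -m inch '[{"x":0,"y":0,"z":0.003,"wx":0,"wy":0,"wz":0,"grip":-1},{"x":0,"y":0,"z":0.003,"wx":0,"wy":0,"wz":0,"grip":-1},{"x":0,"y":0,"z":0.002,"wx":0,"wy":0,"wz":0,"grip":-1},{"x":0,"y":0,"z":0,"wx":0,"wy":0,"wz":0,"grip":-1}]'
python3 -c "
from h import *
togo([.4388,.0170,.0275],np.radians(20))"
```

```text
time_s: 7.25
eef_pos: [0.4392, 0.0174, 0.0281]
tcp_rot: [0.985, 0.174, 0.0, -0.0]
ft_force: [-1.0, 0.4, -1.1]
finger_gap: 0.206
t 7.25 pos [0.4392 0.0174 0.0281] yaw 20.0 gap 0.206 F [-1.   0.4 -1.1]
  togo tool xyz mm [-0.5  0.2  0.6] w rad [ 0.0001 -0.0004  0.0001]
```

Release to about 40 mm opening, then rise.

```bash
python3 -m inch '[{"x":0,"y":0,"z":0,"wx":0,"wy":0,"wz":0,"grip":-0.45},{"x":0,"y":0,"z":0,"wx":0,"wy":0,"wz":0,"grip":-0.3},{"x":0,"y":0,"z":0,"wx":0,"wy":0,"wz":0,"grip":-0.2},{"x":0,"y":0,"z":-0.01,"wx":0,"wy":0,"wz":0,"grip":-0.2},{"x":0,"y":0,"z":-0.025,"wx":0,"wy":0,"wz":0,"grip":-0.2},{"x":0,"y":0,"z":-0.025,"wx":0,"wy":0,"wz":0,"grip":-0.2},{"x":0,"y":0,"z":-0.01,"wx":0,"wy":0,"wz":0,"grip":-0.2},{"x":0,"y":0,"z":0,"wx":0,"wy":0,"wz":0,"grip":-0.2}]'
python3 look.py w5 .051; python3 -c "
from h import *
togo([.4265,-.2345,.11],np.radians(20))"
```

```text
time_s: 8.05
eef_pos: [0.4394, 0.0173, 0.1027]
tcp_rot: [0.985, 0.174, 0.001, 0.0]
ft_force: [0.0, -0.3, -0.6]
finger_gap: 0.401
green ([281.4, 214.7], 1477, [256, 188, 52, 52]) [0.4364 0.0248 0.051 ]
red ([280.5, 329.2], 388, [258, 321, 46, 19]) [ 0.4673 -0.0619  0.051 ]
t 8.1 pos [0.439  0.0174 0.102 ] yaw 20.0 gap 0.401 F [ 0.1 -0.1  0.4]
  togo tool xyz mm [-97.9 232.4  -8. ] w rad [ 0.0001 -0.0004  0.    ]
```

View pics/w5.png

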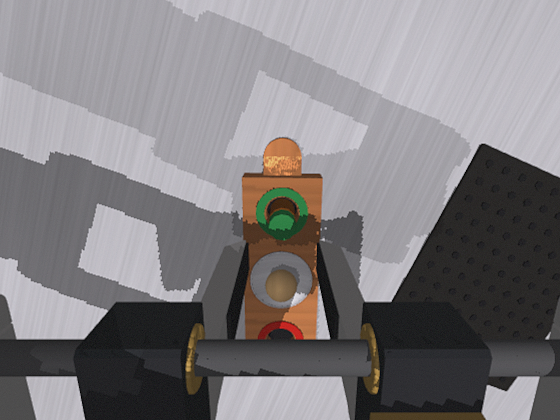

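Green vial stands in its ring (281,213) and the ball is still centred (281,283). On to the red vial.

```bash
python3 -m inch '[{"x":-0.008,"y":0.018,"z":-0.003,"wx":0,"wy":0,"wz":0,"grip":-0.2},{"x":-0.016,"y":0.038,"z":-0.002,"wx":0,"wy":0,"wz":0,"grip":-0.2},{"x":-0.016,"y":0.038,"z":-0.002,"wx":0,"wy":0,"wz":0,"grip":0.2},{"x":-0.016,"y":0.038,"z":0,"wx":0,"wy":0,"wz":0,"grip":0.5},{"x":-0.016,"y":0.038,"z":0,"wx":0,"wy":0,"wz":0,"grip":0.5},{"x":-0.012,"y":0.028,"z":0,"wx":0,"wy":0,"wz":0,"grip":0.5},{"x":-0.008,"y":0.018,"z":0,"wx":0,"wy":0,"wz":0,"grip":0.5},{"x":-0.003,"y":0.007,"z":0,"wx":0,"wy":0,"wz":0,"grip":0.5},{"x":0,"y":0,"z":0,"wx":0,"wy":0,"wz":0,"grip":0.5},{"x":0,"y":0,"z":0,"wx":0,"wy":0,"wz":0,"grip":0.5}]'
python3 look.py w6 .046; python3 -c "
from h import *
togo([.4265,-.2345,.11],np.radians(20))"
```

```text
time_s: 9.1
eef_pos: [0.42, -0.2292, 0.0963]
tcp_rot: [0.984, 0.175, -0.007, -0.007]
ft_force: [-0.1, 0.1, -0.0]
finger_gap: 0.747
red ([431.3, 67.0], 1611, [401, 36, 61, 64]) [ 0.4698 -0.0993  0.046 ]
red ([288.2, 234.2], 618, [275, 219, 27, 30]) [ 0.4255 -0.2326  0.046 ]
t 9.15 pos [ 0.4201 -0.229   0.0963] yaw 20.24 gap 0.753 F [ 0.1 -0.4 -0.4]
  togo tool xyz mm [  4.    7.2 -13.9] w rad [-0.0157  0.0112  0.0042]
```

View pics/w6.png

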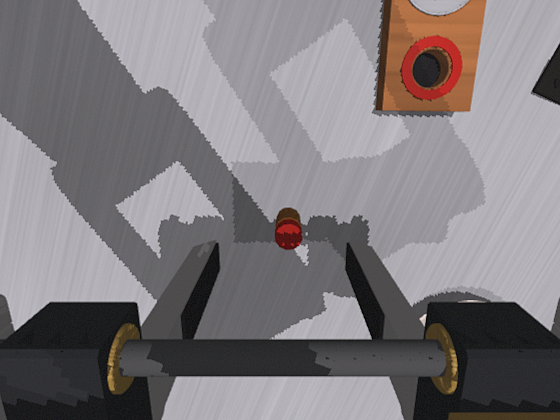

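Red cap centre ~(288,236). Red pocket fully visible at (431,68).

```bash
python3 -m inch '[{"x":0.002,"y":0.002,"z":0.005,"wx":-0.008,"wy":0.006,"wz":0.002,"grip":0.3},{"x":0.002,"y":0.001,"z":0.015,"wx":-0.006,"wy":0.004,"wz":0.002,"grip":0.2},{"x":0,"y":0,"z":0.02,"wx":0,"wy":0,"wz":0,"grip":0.2},{"x":0,"y":0,"z":0.015,"wx":0,"wy":0,"wz":0,"grip":0.2},{"x":0,"y":0,"z":0.008,"wx":0,"wy":0,"wz":0,"grip":0.2},{"x":0,"y":0,"z":0,"wx":0,"wy":0,"wz":0,"grip":0.2},{"x":0,"y":0,"z":0,"wx":0,"wy":0,"wz":0,"grip":0.2}]'
python3 -c "
from h import *
I=np.load('pics/w6.npy',allow_pickle=True).item();print('redring',onz(I,431.5,68,.02))
togo([.4259,-.2336,.022],np.radians(20))"
```

```text
time_s: 9.85
eef_pos: [0.4273, -0.2245, 0.0312]
tcp_rot: [0.984, 0.178, 0.002, 0.0]
ft_force: [0.8, -0.4, 0.2]
finger_gap: 0.6
redring [ 0.47861624 -0.09348455  0.02      ]
t 9.85 pos [ 0.4273 -0.2245  0.0312] yaw 20.53 gap 0.6 F [ 0.8 -0.4  0.2]
  togo tool xyz mm [-4.5  8.1  9.2] w rad [ 0.0015 -0.0031  0.0093]
```

```bash
python3 -m inch '[{"x":-0.002,"y":0.004,"z":0.004,"wx":0.001,"wy":-0.002,"wz":0.006,"grip":0.2},{"x":-0.001,"y":0.002,"z":0.003,"wx":0,"wy":0,"wz":0,"grip":0.2},{"x":0,"y":0,"z":0,"wx":0,"wy":0,"wz":0,"grip":0.2},{"x":0,"y":0,"z":0,"wx":0,"wy":0,"wz":0,"grip":0.2}]'
python3 look.py w7 .046;python3 -c "
from h import *
togo([.4259,-.2336,.022],np.radians(20))"
```

```text
time_s: 10.25
eef_pos: [0.4282, -0.2327, 0.0261]
tcp_rot: [0.985, 0.175, 0.002, 0.002]
ft_force: [0.0, -0.3, 0.2]
finger_gap: 0.6
red ([477.7, 39.5], 2945, [436, 0, 86, 82]) [ 0.468  -0.1037  0.046 ]
red ([276.7, 269.1], 1301, [258, 248, 38, 43]) [ 0.4252 -0.2319  0.046 ]
t 10.3 pos [ 0.4282 -0.2327  0.0261] yaw 20.17 gap 0.6 F [0.2 0.4 0.8]
  togo tool xyz mm [-2.5  0.   4.1] w rad [ 0.0045 -0.0037  0.003 ]
```

View pics/w7.png

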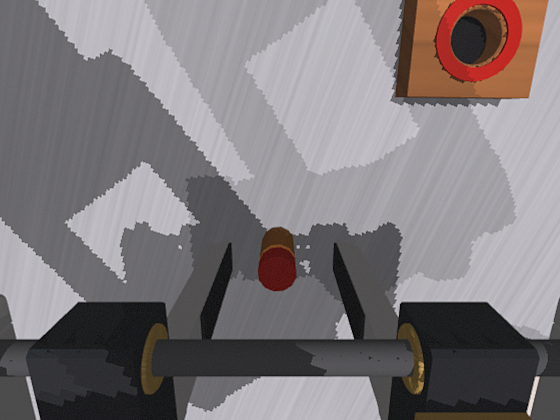

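Vial at (277,270), 2.5 mm to tool −x as the numbers say. Correct, go down 4 mm and close.

```bash
python3 -m inch '[{"x":-0.0015,"y":0,"z":0.002,"wx":0.003,"wy":-0.003,"wz":0.002,"grip":0.2},{"x":-0.001,"y":0,"z":0.002,"wx":0,"wy":0,"wz":0,"grip":0},{"x":0,"y":0,"z":0,"wx":0,"wy":0,"wz":0,"grip":-0.3},{"x":0,"y":0,"z":0,"wx":0,"wy":0,"wz":0,"grip":-0.7},{"x":0,"y":0,"z":0,"wx":0,"wy":0,"wz":0,"grip":-1},{"x":0,"y":0,"z":0,"wx":0,"wy":0,"wz":0,"grip":-1},{"x":0,"y":0,"z":0,"wx":0,"wy":0,"wz":0,"grip":-1},{"x":0,"y":0,"z":0,"wx":0,"wy":0,"wz":0,"grip":-1}]'
python3 -c "
from h import *
togo([.4259,-.2336,.022],np.radians(20))"
python3 -m inch '[{"x":0,"y":0,"z":-0.01,"wx":0,"wy":0,"wz":0,"grip":-1},{"x":0,"y":0,"z":-0.02,"wx":0,"wy":0,"wz":0,"grip":-1},{"x":0,"y":0,"z":-0.02,"wx":0,"wy":0,"wz":0,"grip":-1},{"x":0,"y":0,"z":-0.015,"wx":0,"wy":0,"wz":0,"grip":-1},{"x":0,"y":0,"z":0,"wx":0,"wy":0,"wz":0,"grip":-1}]'
python3 -c "
from h import *
togo([.479,-.0938,.085],np.radians(20))"
```

```text
time_s: 11.1
eef_pos: [0.4257, -0.2338, 0.022]
tcp_rot: [0.985, 0.174, 0.001, 0.001]
ft_force: [0.7, -0.1, -0.0]
finger_gap: 0.21
t 11.1 pos [ 0.4257 -0.2338  0.022 ] yaw 20.04 gap 0.21 F [ 0.7 -0.1 -0. ]
  togo tool xyz mm [ 0.2 -0.1  0. ] w rad [ 0.0017 -0.0008  0.0007]
time_s: 11.6
eef_pos: [0.4255, -0.2335, 0.0912]
tcp_rot: [0.985, 0.174, 0.0, 0.001]
ft_force: [-0.0, 0.2, -0.9]
finger_gap: 0.202
t 11.6 pos [ 0.4255 -0.2335  0.0912] yaw 20.05 gap 0.202 F [-0.   0.2 -0.9]
  togo tool xyz mm [  98.1 -112.9    6.1] w rad [ 0.0012 -0.0005  0.0008]
```

```bash
python3 -m inch '[{"x":0.007,"y":-0.008,"z":0,"wx":0,"wy":0,"wz":0,"grip":-1},{"x":0.016,"y":-0.018,"z":0,"wx":0,"wy":0,"wz":0,"grip":-1},{"x":0.018,"y":-0.021,"z":0,"wx":0,"wy":0,"wz":0,"grip":-1},{"x":0.018,"y":-0.021,"z":0,"wx":0,"wy":0,"wz":0,"grip":-1},{"x":0.016,"y":-0.018,"z":0,"wx":0,"wy":0,"wz":0,"grip":-1},{"x":0.01,"y":-0.011,"z":0,"wx":0,"wy":0,"wz":0,"grip":-1},{"x":0.005,"y":-0.006,"z":0,"wx":0,"wy":0,"wz":0,"grip":-1},{"x":0,"y":0,"z":0,"wx":0,"wy":0,"wz":0,"grip":-1},{"x":0,"y":0,"z":0,"wx":0,"wy":0,"wz":0,"grip":-1}]'
python3 -c "
from h import *
togo([.479,-.0938,.06],np.radians(20))"
```

```text
time_s: 12.5
eef_pos: [0.4735, -0.0958, 0.0851]
tcp_rot: [0.985, 0.174, -0.004, -0.003]
ft_force: [-0.5, 0.3, 0.4]
finger_gap: 0.208
t 12.5 pos [ 0.4735 -0.0958  0.0851] yaw 20.03 gap 0.208 F [-0.5  0.3  0.4]
  togo tool xyz mm [ 6.   0.2 25. ] w rad [-0.0068  0.0062  0.0004]
```

```bash
python3 -m inch '[{"x":0.003,"y":0,"z":0.006,"wx":-0.004,"wy":0.004,"wz":0,"grip":-1},{"x":0.002,"y":0,"z":0.007,"wx":-0.002,"wy":0.002,"wz":0,"grip":-1},{"x":0,"y":0,"z":0.006,"wx":0,"wy":0,"wz":0,"grip":-1},{"x":0,"y":0,"z":0,"wx":0,"wy":0,"wz":0,"grip":-1},{"x":0,"y":0,"z":0,"wx":0,"wy":0,"wz":0,"grip":-1}]'
python3 look.py w8 .02;python3 -c "
from h import *
togo([.479,-.0938,.048],np.radians(20))
I=np.load('pics/w8.npy',allow_pickle=True).item();o=get_obs()
print('cap',onz(I,282.2,274.5,o['eef_pos'][2]+.024)-o['eef_pos'])
"; python3 ringfit.py w8 red 200 228 .0206
```

```text
time_s: 13.0
eef_pos: [0.4772, -0.096, 0.0633]
tcp_rot: [0.985, 0.172, -0.001, -0.0]
ft_force: [-0.7, -0.3, 0.1]
finger_gap: 0.206
green ([286.5, 33.4], 3430, [252, 0, 70, 74]) [0.4385 0.019  0.02  ]
red ([284.8, 217.8], 1006, [255, 199, 60, 53]) [ 0.4762 -0.0873  0.02  ]
red ([282.2, 272.2], 1384, [263, 250, 39, 45]) [ 0.4881 -0.1257  0.02  ]
t 13.05 pos [ 0.4771 -0.096   0.0632] yaw 19.79 gap 0.209 F [ 0.8 -0.1 -0.5]
  togo tool xyz mm [ 2.6 -1.4 15.2] w rad [-0.001   0.0018 -0.0036]
cap [0.00017577 0.00083151 0.024     ]
ring fixed r [ 0.4785 -0.0944] 0.0005265490926110762
```

View pics/w8.png

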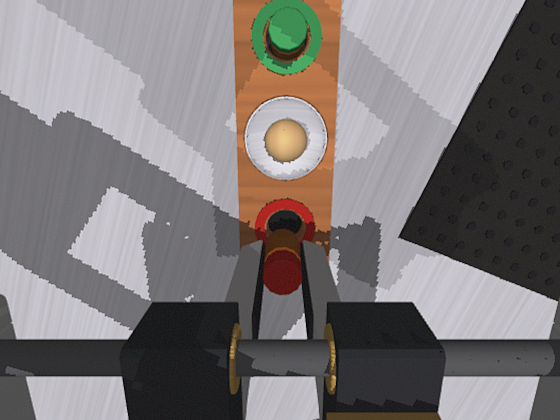

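Ball centred in the dish at (286,140). Red ring top centre ~(285,228). Small correction, then down in stages.

```bash
python3 -m inch '[{"x":0.0015,"y":-0.001,"z":0.006,"wx":0,"wy":0.001,"wz":-0.002,"grip":-1},{"x":0,"y":0,"z":0.006,"wx":0,"wy":0,"wz":0,"grip":-1},{"x":0,"y":0,"z":0.003,"wx":0,"wy":0,"wz":0,"grip":-1},{"x":0,"y":0,"z":0,"wx":0,"wy":0,"wz":0,"grip":-1},{"x":0,"y":0,"z":0,"wx":0,"wy":0,"wz":0,"grip":-1}]'
python3 -c "
from h import *
togo([.4784,-.0944,.028],np.radians(20))"
```

```text
time_s: 13.55
eef_pos: [0.4785, -0.0946, 0.0472]
tcp_rot: [0.985, 0.173, -0.0, -0.0]
ft_force: [-0.5, 0.1, -0.3]
finger_gap: 0.205
t 13.55 pos [ 0.4785 -0.0946  0.0472] yaw 19.9 gap 0.205 F [-0.5  0.1 -0.3]
  togo tool xyz mm [ 0.  -0.2 19.2] w rad [-0.0005  0.0002 -0.0017]
```

```bash
python3 -m inch '[{"x":0,"y":0,"z":0.004,"wx":0,"wy":0,"wz":0,"grip":-1},{"x":0,"y":0,"z":0.004,"wx":0,"wy":0,"wz":0,"grip":-1},{"x":0,"y":0,"z":0.003,"wx":0,"wy":0,"wz":0,"grip":-1},{"x":0,"y":0,"z":0,"wx":0,"wy":0,"wz":0,"grip":-1}]'; python3 -m inch '[{"x":0,"y":0,"z":0.003,"wx":0,"wy":0,"wz":0,"grip":-1},{"x":0,"y":0,"z":0.003,"wx":0,"wy":0,"wz":0,"grip":-1},{"x":0,"y":0,"z":0.002,"wx":0,"wy":0,"wz":0,"grip":-1},{"x":0,"y":0,"z":0,"wx":0,"wy":0,"wz":0,"grip":-1}]'
python3 -c "
from h import *
togo([.4784,-.0944,.0275],np.radians(20))"
```

```text
time_s: 13.95
eef_pos: [0.4787, -0.0946, 0.0356]
tcp_rot: [0.985, 0.173, 0.0, -0.0]
ft_force: [0.3, 0.4, -0.4]
finger_gap: 0.207
time_s: 14.35
eef_pos: [0.4789, -0.0947, 0.0271]
tcp_rot: [0.985, 0.173, 0.0, 0.0]
ft_force: [-0.7, 0.3, 0.4]
finger_gap: 0.206
t 14.35 pos [ 0.4789 -0.0947  0.0271] yaw 19.91 gap 0.206 F [-0.7  0.3  0.4]
  togo tool xyz mm [-0.4 -0.5 -0.4] w rad [ 0.0003 -0.0008 -0.0016]
```

```bash
python3 -m inch '[{"x":0,"y":0,"z":0,"wx":0,"wy":0,"wz":0,"grip":-0.45},{"x":0,"y":0,"z":0,"wx":0,"wy":0,"wz":0,"grip":-0.3},{"x":0,"y":0,"z":0,"wx":0,"wy":0,"wz":0,"grip":-0.2},{"x":0,"y":0,"z":-0.01,"wx":0,"wy":0,"wz":0,"grip":-0.2},{"x":0,"y":0,"z":-0.025,"wx":0,"wy":0,"wz":0,"grip":-0.2},{"x":0,"y":0,"z":-0.025,"wx":0,"wy":0,"wz":0,"grip":0.2},{"x":0,"y":0,"z":-0.01,"wx":0,"wy":0,"wz":0,"grip":0.8},{"x":0,"y":0,"z":0,"wx":0,"wy":0,"wz":0,"grip":1}]'
python3 look.py w9 .051; python3 -c "
from h import *
togo([.459,-.0385,.10],np.radians(20))"
```

```text
time_s: 15.15
eef_pos: [0.4788, -0.0947, 0.1013]
tcp_rot: [0.985, 0.173, 0.0, 0.0]
ft_force: [0.7, -0.5, -0.5]
finger_gap: 0.618
green ([283.0, 45.5], 2429, [254, 16, 59, 64]) [0.44   0.0144 0.051 ]
red ([281.6, 214.5], 1525, [256, 187, 52, 54]) [ 0.4758 -0.0867  0.051 ]
t 15.2 pos [ 0.4785 -0.0946  0.1006] yaw 19.91 gap 0.66 F [-0.2  1.  -0.1]
  togo tool xyz mm [  0.8 -59.4   0.6] w rad [-0.0002 -0.0001 -0.0017]
```

View pics/w9.png

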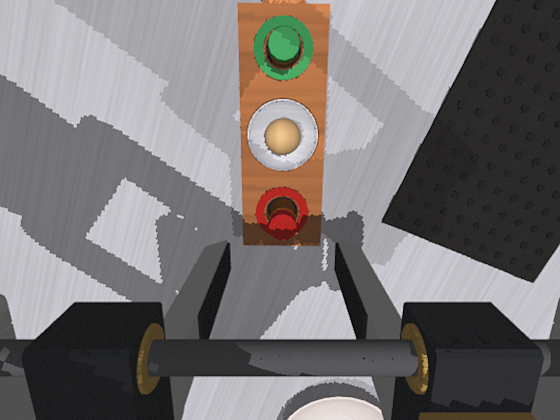

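Both vials stand in their rings (284,45), (282,214), ball centred at (282,136). Now the tray's yaw and centre, and the mat from this view.

Run:
```python
from h import *
I=np.load('pics/w9.npy',allow_pickle=True).item();im=cv2.imread('pics/w9.png')
print('ball',onz(I,282,136,.028),'dish',onz(I,282.5,134.5,.02))
m=masks(im[:,:,::-1].copy())['wood']
L=[];Rr=[]
for v in list(range(15,95,4))+list(range(175,185,3)):
    u=np.where(m[v,225:345])[0]+225
    L.append(onz(I,u.min()-.5,v,.02)[:2]);Rr.append(onz(I,u.max()+.5,v,.02)[:2])
for n,p in (('L',L),('R',Rr)):
    p=np.array(p);vx,vy,x,y=cv2.fitLine(p.astype(np.float32),cv2.DIST_HUBER,0,.001,.001).ravel()
    print(n,np.degrees(np.arctan2(vy,vx))%180,[x,y], 'axis offset of (.459,-.0385) ',(np.array([.459,-.0385])-[x,y])@[-vy,vx])
```

```text
ball [ 0.45844233 -0.03818862  0.028     ] dish [ 0.45863054 -0.03763702  0.02      ]
L 109.489944 [np.float32(0.41615507), np.float32(-0.0101669375)] axis offset of (.459,-.0385)  0.030936837140695648
R 109.41356 [np.float32(0.476718), np.float32(0.0024614406)] axis offset of (.459,-.0385)  -0.03032557296762691
```

```bash
python3 -m inch '[{"x":0,"y":-0.007,"z":0,"wx":0,"wy":0,"wz":0.004,"grip":1},{"x":0,"y":-0.013,"z":0,"wx":0,"wy":0,"wz":0.004,"grip":1},{"x":0,"y":-0.014,"z":0,"wx":0,"wy":0,"wz":0,"grip":1},{"x":0,"y":-0.01,"z":0,"wx":0,"wy":0,"wz":0,"grip":1},{"x":0,"y":-0.006,"z":0,"wx":0,"wy":0,"wz":0,"grip":1},{"x":0,"y":-0.002,"z":0,"wx":0,"wy":0,"wz":0,"grip":1},{"x":0,"y":0,"z":0,"wx":0,"wy":0,"wz":0,"grip":1},{"x":0,"y":0,"z":0,"wx":0,"wy":0,"wz":0,"grip":1}]'
python3 -c "
from h import *
togo([.4588,-.0384,.05],np.radians(19.5))"
```

```text
time_s: 16.0
eef_pos: [0.456, -0.0392, 0.0958]
tcp_rot: [0.986, 0.17, -0.004, -0.002]
ft_force: [-0.3, -0.2, 0.4]
finger_gap: 1.0
t 16.0 pos [ 0.456  -0.0392  0.0958] yaw 19.53 gap 1.0 F [-0.3 -0.2  0.4]
  togo tool xyz mm [ 3.3  0.4 45.7] w rad [-0.0057  0.0074  0.0005]
```

```bash
python3 -m inch '[{"x":0.0015,"y":0,"z":0.01,"wx":-0.003,"wy":0.004,"wz":0,"grip":1},{"x":0.0015,"y":0,"z":0.015,"wx":-0.002,"wy":0.003,"wz":0,"grip":1},{"x":0,"y":0,"z":0.012,"wx":0,"wy":0,"wz":0,"grip":1},{"x":0,"y":0,"z":0,"wx":0,"wy":0,"wz":0,"grip":1},{"x":0,"y":0,"z":0,"wx":0,"wy":0,"wz":0,"grip":1}]'
python3 -c "
from h import *
togo([.4588,-.0384,.005],np.radians(19.5))"
```

```text
time_s: 16.5
eef_pos: [0.4593, -0.0394, 0.0559]
tcp_rot: [0.986, 0.168, 0.0, 0.0]
ft_force: [-0.3, 0.2, 0.2]
finger_gap: 1.001
t 16.5 pos [ 0.4593 -0.0394  0.0559] yaw 19.4 gap 1.001 F [-0.3  0.2  0.2]
  togo tool xyz mm [-0.1 -1.1 50.9] w rad [ 0.0002 -0.0001 -0.0018]
```

```bash
python3 -m inch '[{"x":0,"y":-0.0005,"z":0.01,"wx":0,"wy":0,"wz":-0.001,"grip":1},{"x":0,"y":0,"z":0.012,"wx":0,"wy":0,"wz":0,"grip":1},{"x":0,"y":0,"z":0.012,"wx":0,"wy":0,"wz":0,"grip":1},{"x":0,"y":0,"z":0.008,"wx":0,"wy":0,"wz":0,"grip":1},{"x":0,"y":0,"z":0.002,"wx":0,"wy":0,"wz":0,"grip":1},{"x":0,"y":0,"z":0,"wx":0,"wy":0,"wz":0,"grip":1},{"x":0,"y":0,"z":0,"wx":0,"wy":0,"wz":0,"grip":1}]'
python3 look.py w10 .051;python3 -c "
from h import *
togo([.4588,-.0384,.005],np.radians(19.5))"
```

```text
time_s: 17.2
eef_pos: [0.4592, -0.0392, 0.0081]
tcp_rot: [0.986, 0.169, 0.0, 0.0]
ft_force: [0.8, 0.8, 0.2]
finger_gap: 0.996
green ([281.4, 152.8], 4632, [239, 107, 86, 87]) [0.4383 0.02   0.051 ]
red ([281.2, 334.2], 399, [255, 328, 53, 11]) [ 0.4656 -0.0575  0.051 ]
red ([281.6, 395.9], 1581, [253, 376, 57, 44]) [ 0.4773 -0.09    0.051 ]
t 17.25 pos [ 0.4594 -0.0392  0.0082] yaw 19.44 gap 0.997 F [ 0.4 -0.1 -0.6]
  togo tool xyz mm [-0.3 -0.9  3.2] w rad [ 0.0004 -0.0003 -0.0011]
```

View pics/w10.png

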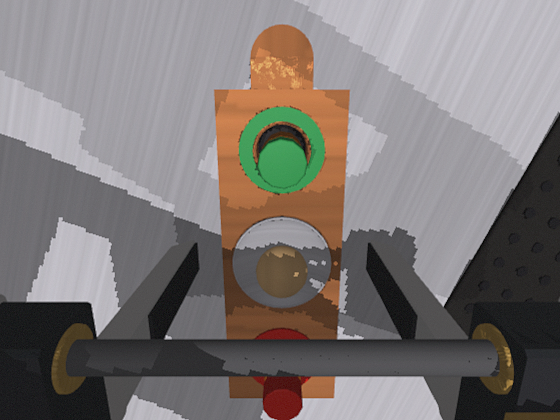

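Tray sits centrally between the open fingers (edges ~218/346, ball (281,270)). Down 3 mm, then close slowly.

```bash
python3 -m inch '[{"x":-0.0003,"y":-0.0008,"z":0.002,"wx":0,"wy":0,"wz":-0.001,"grip":0.8},{"x":0,"y":0,"z":0.001,"wx":0,"wy":0,"wz":0,"grip":0.6},{"x":0,"y":0,"z":0,"wx":0,"wy":0,"wz":0,"grip":0.48},{"x":0,"y":0,"z":0,"wx":0,"wy":0,"wz":0,"grip":0.42},{"x":0,"y":0,"z":0,"wx":0,"wy":0,"wz":0,"grip":0.4},{"x":0,"y":0,"z":0,"wx":0,"wy":0,"wz":0,"grip":0.38}]'
python3 -c "
from h import *
togo([.4588,-.0384,.005],np.radians(19.5))"
```

```text
time_s: 17.85
eef_pos: [0.4597, -0.0388, 0.0064]
tcp_rot: [0.986, 0.169, 0.001, 0.001]
ft_force: [-0.2, -0.7, -0.1]
finger_gap: 0.69
t 17.85 pos [ 0.4597 -0.0388  0.0064] yaw 19.51 gap 0.69 F [-0.2 -0.7 -0.1]
  togo tool xyz mm [-0.7 -0.7  1.4] w rad [ 0.002  -0.0023  0.0001]
```

```bash
python3 -m inch '[{"x":-0.0005,"y":-0.0005,"z":0.001,"wx":0.001,"wy":-0.001,"wz":0,"grip":0.37},{"x":0,"y":0,"z":0,"wx":0,"wy":0,"wz":0,"grip":0.35},{"x":0,"y":0,"z":0,"wx":0,"wy":0,"wz":0,"grip":0.33},{"x":0,"y":0,"z":0,"wx":0,"wy":0,"wz":0,"grip":0.31},{"x":0,"y":0,"z":0,"wx":0,"wy":0,"wz":0,"grip":0.28},{"x":0,"y":0,"z":0,"wx":0,"wy":0,"wz":0,"grip":0.24},{"x":0,"y":0,"z":0,"wx":0,"wy":0,"wz":0,"grip":0.1},{"x":0,"y":0,"z":0,"wx":0,"wy":0,"wz":0,"grip":-0.2},{"x":0,"y":0,"z":0,"wx":0,"wy":0,"wz":0,"grip":-0.6},{"x":0,"y":0,"z":0,"wx":0,"wy":0,"wz":0,"grip":-1}]'
python3 look.py w11 .051;python3 -c "
from h import *
togo([.4588,-.0384,.005],np.radians(19.5))"
```

```text
time_s: 18.85
eef_pos: [0.4586, -0.0386, 0.0054]
tcp_rot: [0.986, 0.169, 0.0, 0.0]
ft_force: [-0.5, -0.4, 0.9]
finger_gap: 0.657
green ([282.5, 155.3], 4752, [239, 109, 88, 87]) [0.4382 0.0202 0.051 ]
red ([281.7, 335.9], 191, [261, 332, 43, 7]) [ 0.4648 -0.0557  0.051 ]
red ([282.3, 396.7], 1740, [250, 376, 65, 44]) [ 0.4763 -0.0871  0.051 ]
t 18.9 pos [ 0.4586 -0.0385  0.0053] yaw 19.5 gap 0.654 F [ 0.3 -0.2  0.4]
  togo tool xyz mm [ 0.2 -0.1  0.3] w rad [ 0.0007 -0.0004 -0.0001]
```

View pics/w11.png

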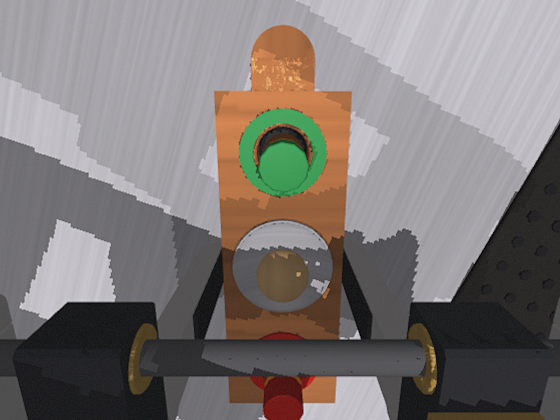

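Gripped at 61.5 mm, ball still at the dish centre (282,277). Lifting gently straight up.

```bash
python3 -m inch '[{"x":0,"y":0,"z":-0.001,"wx":0,"wy":0,"wz":0,"grip":-1},{"x":0,"y":0,"z":-0.002,"wx":0,"wy":0,"wz":0,"grip":-1},{"x":0,"y":0,"z":-0.003,"wx":0,"wy":0,"wz":0,"grip":-1},{"x":0,"y":0,"z":-0.004,"wx":0,"wy":0,"wz":0,"grip":-1},{"x":0,"y":0,"z":-0.004,"wx":0,"wy":0,"wz":0,"grip":-1},{"x":0,"y":0,"z":-0.004,"wx":0,"wy":0,"wz":0,"grip":-1},{"x":0,"y":0,"z":-0.003,"wx":0,"wy":0,"wz":0,"grip":-1},{"x":0,"y":0,"z":-0.002,"wx":0,"wy":0,"wz":0,"grip":-1}]'
python3 look.py w12 .051;python3 -c "
from h import *
togo([.4588,-.0384,.11],np.radians(19.5))"
```

```text
time_s: 19.7
eef_pos: [0.4568, -0.0378, 0.0277]
tcp_rot: [0.986, 0.169, -0.002, -0.001]
ft_force: [1.0, 0.8, -3.3]
finger_gap: 0.656
green ([282.5, 155.1], 4757, [239, 109, 88, 87]) [0.4375 0.0181 0.051 ]
red ([282.0, 336.0], 190, [261, 332, 43, 7]) [ 0.4688 -0.0705  0.051 ]
red ([282.3, 396.7], 1739, [250, 376, 65, 44]) [ 0.4819 -0.107   0.051 ]
t 19.75 pos [ 0.4571 -0.0379  0.0281] yaw 19.51 gap 0.656 F [ 0.6 -0.9 -3.1]
  togo tool xyz mm [  1.2   0.9 -81.9] w rad [-0.0017  0.0022  0.0001]
```

View pics/w12.png

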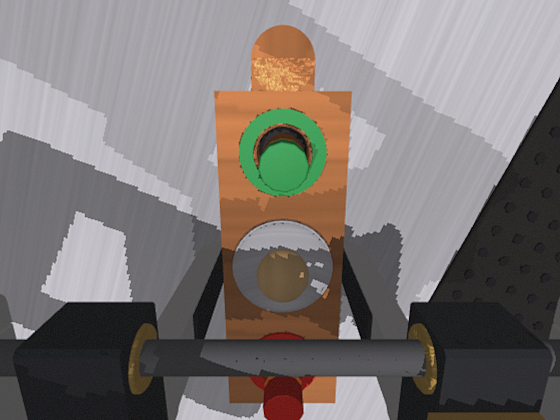

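Lifted cleanly (3.2 N), identical picture: no slip, ball centred. Continuing up.

```bash
python3 -m inch '[{"x":0,"y":0,"z":-0.002,"wx":0,"wy":0,"wz":0,"grip":-1},{"x":0.0002,"y":0,"z":-0.004,"wx":0,"wy":0.0005,"wz":0,"grip":-1},{"x":0.0003,"y":0,"z":-0.006,"wx":0,"wy":0.0005,"wz":0,"grip":-1},{"x":0.0003,"y":0,"z":-0.007,"wx":0,"wy":0.0005,"wz":0,"grip":-1},{"x":0.0003,"y":0,"z":-0.007,"wx":0,"wy":0,"wz":0,"grip":-1},{"x":0.0002,"y":0,"z":-0.007,"wx":0,"wy":0,"wz":0,"grip":-1},{"x":0,"y":0,"z":-0.007,"wx":0,"wy":0,"wz":0,"grip":-1},{"x":0,"y":0,"z":-0.006,"wx":0,"wy":0,"wz":0,"grip":-1},{"x":0,"y":0,"z":-0.004,"wx":0,"wy":0,"wz":0,"grip":-1},{"x":0,"y":0,"z":-0.002,"wx":0,"wy":0,"wz":0,"grip":-1}]'
python3 -c "
from h import *
togo([.4588,-.0384,.11],np.radians(19.5))"
```

```text
time_s: 20.75
eef_pos: [0.4587, -0.0375, 0.0852]
tcp_rot: [0.986, 0.169, 0.0, -0.001]
ft_force: [-1.0, 0.6, -3.9]
finger_gap: 0.654
t 20.75 pos [ 0.4587 -0.0375  0.0852] yaw 19.51 gap 0.654 F [-1.   0.6 -3.9]
  togo tool xyz mm [ -0.2   0.8 -24.8] w rad [-0.0012 -0.0003  0.0001]
```

```bash
python3 -m inch '[{"x":0,"y":0,"z":-0.003,"wx":0,"wy":0,"wz":0,"grip":-1},{"x":0,"y":0,"z":-0.005,"wx":0,"wy":0,"wz":0,"grip":-1},{"x":0,"y":0,"z":-0.006,"wx":0,"wy":0,"wz":0,"grip":-1},{"x":0,"y":0,"z":-0.005,"wx":0,"wy":0,"wz":0,"grip":-1},{"x":0,"y":0,"z":-0.003,"wx":0,"wy":0,"wz":0,"grip":-1},{"x":0,"y":0,"z":-0.001,"wx":0,"wy":0,"wz":0,"grip":-1},{"x":0,"y":0,"z":0,"wx":0,"wy":0,"wz":0,"grip":-1},{"x":0,"y":0,"z":0,"wx":0,"wy":0,"wz":0,"grip":-1}]'
python3 -c "
from h import *
togo([.4588,-.0384,.11],np.radians(-92.5))"
```

```text
time_s: 21.55
eef_pos: [0.4584, -0.0375, 0.11]
tcp_rot: [0.986, 0.169, -0.0, -0.001]
ft_force: [-0.7, 0.6, -3.3]
finger_gap: 0.654
t 21.55 pos [ 0.4584 -0.0375  0.11  ] yaw 19.5 gap 0.654 F [-0.7  0.6 -3.3]
  togo tool xyz mm [0. 1. 0.] w rad [-6.0000e-04  1.8000e-03  1.9548e+00]
```

```bash
python3 -m inch '[{"x":0,"y":0,"z":0,"wx":0,"wy":0,"wz":0.01,"grip":-1},{"x":0,"y":0,"z":0,"wx":0,"wy":0,"wz":0.02,"grip":-1},{"x":0,"y":0,"z":0,"wx":0,"wy":0,"wz":0.035,"grip":-1},{"x":0,"y":0,"z":0,"wx":0,"wy":0,"wz":0.05,"grip":-1},{"x":0,"y":0,"z":0,"wx":0,"wy":0,"wz":0.06,"grip":-1},{"x":0,"y":0,"z":0,"wx":0,"wy":0,"wz":0.06,"grip":-1},{"x":0,"y":0,"z":0,"wx":0,"wy":0,"wz":0.06,"grip":-1},{"x":0,"y":0,"z":0,"wx":0,"wy":0,"wz":0.06,"grip":-1}]'
python3 look.py w13 .051;python3 -c "
from h import *
togo([.4588,-.0384,.11],np.radians(-92.5))"
```

```text
time_s: 22.35
eef_pos: [0.4573, -0.0373, 0.1082]
tcp_rot: [1.0, -0.018, -0.002, -0.001]
ft_force: [0.4, 0.7, -2.5]
finger_gap: 0.657
green ([282.4, 155.2], 4755, [239, 109, 87, 87]) [0.459  0.0114 0.051 ]
red ([281.9, 335.9], 195, [261, 332, 43, 7]) [ 0.4538 -0.1309  0.051 ]
red ([282.4, 396.7], 1754, [250, 377, 65, 43]) [ 0.4522 -0.1899  0.051 ]
t 22.4 pos [ 0.4573 -0.0372  0.1081] yaw -2.1 gap 0.655 F [ 0.2 -0.  -4.3]
  togo tool xyz mm [ 1.6  1.1 -1.9] w rad [0.0022 0.0053 1.5778]
```

View pics/w13.png

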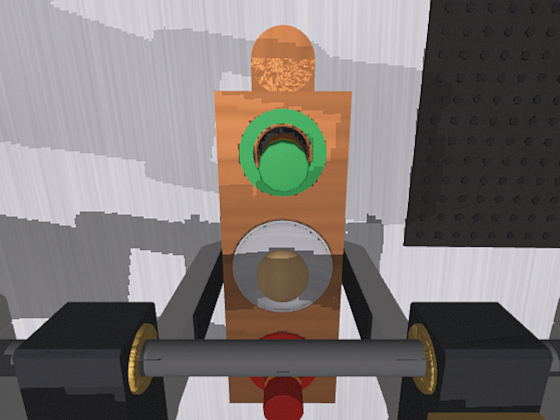

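Tray unmoved in the grip and ball still centred (282,276). Turning further.

```bash
python3 -m inch '[{"x":0,"y":0,"z":0,"wx":0,"wy":0.0005,"wz":0.05,"grip":-1},{"x":0,"y":0,"z":-0.0003,"wx":0,"wy":0.0005,"wz":0.06,"grip":-1},{"x":0,"y":0,"z":-0.0003,"wx":0,"wy":0.0005,"wz":0.07,"grip":-1},{"x":0,"y":0,"z":-0.0003,"wx":0,"wy":0.0005,"wz":0.07,"grip":-1},{"x":0,"y":0,"z":-0.0003,"wx":0,"wy":0.0005,"wz":0.07,"grip":-1},{"x":0,"y":0,"z":-0.0003,"wx":0,"wy":0.0005,"wz":0.07,"grip":-1},{"x":0,"y":0,"z":-0.0003,"wx":0,"wy":0.0005,"wz":0.07,"grip":-1},{"x":0,"y":0,"z":-0.0003,"wx":0,"wy":0.0005,"wz":0.07,"grip":-1},{"x":0,"y":0,"z":-0.0003,"wx":0,"wy":0.0005,"wz":0.07,"grip":-1},{"x":0,"y":0,"z":-0.0003,"wx":0,"wy":0.0005,"wz":0.07,"grip":-1}]'
python3 -c "
from h import *
togo([.4588,-.0384,.11],np.radians(-92.5))"
```

```text
time_s: 23.4
eef_pos: [0.456, -0.037, 0.1091]
tcp_rot: [0.934, -0.357, -0.002, 0.0]
ft_force: [-0.3, -0.6, -3.1]
finger_gap: 0.658
t 23.4 pos [ 0.456  -0.037   0.1091] yaw -41.81 gap 0.658 F [-0.3 -0.6 -3.1]
  togo tool xyz mm [ 3.  -0.9 -1. ] w rad [0.0033 0.0027 0.8847]
```

```bash
python3 -m inch '[{"x":0,"y":0,"z":0,"wx":0.0005,"wy":0.0005,"wz":0.07,"grip":-1},{"x":0,"y":0,"z":-0.0002,"wx":0.0005,"wy":0.0005,"wz":0.07,"grip":-1},{"x":0,"y":0,"z":-0.0002,"wx":0.0005,"wy":0.0005,"wz":0.07,"grip":-1},{"x":0,"y":0,"z":-0.0002,"wx":0.0005,"wy":0.0005,"wz":0.07,"grip":-1},{"x":0,"y":0,"z":-0.0002,"wx":0.0005,"wy":0,"wz":0.07,"grip":-1},{"x":0,"y":0,"z":-0.0002,"wx":0.0005,"wy":0,"wz":0.07,"grip":-1},{"x":0,"y":0,"z":-0.0002,"wx":0,"wy":0,"wz":0.07,"grip":-1},{"x":0,"y":0,"z":-0.0002,"wx":0,"wy":0,"wz":0.07,"grip":-1},{"x":0,"y":0,"z":-0.0002,"wx":0,"wy":0,"wz":0.07,"grip":-1},{"x":0,"y":0,"z":0,"wx":0,"wy":0,"wz":0.06,"grip":-1}]'
python3 -c "
from h import *
togo([.4588,-.0384,.11],np.radians(-92.5))"
```

```text
time_s: 24.4
eef_pos: [0.4546, -0.0367, 0.1089]
tcp_rot: [0.75, -0.661, -0.002, 0.001]
ft_force: [-0.5, -0.0, -3.9]
finger_gap: 0.655
t 24.4 pos [ 0.4546 -0.0367  0.1089] yaw -82.78 gap 0.655 F [-0.5 -0.  -3.9]
  togo tool xyz mm [ 2.2 -3.9 -1.1] w rad [0.0042 0.0025 0.1697]
```

```bash
python3 -m inch '[{"x":0,"y":0,"z":0,"wx":0.0005,"wy":0.0005,"wz":0.05,"grip":-1},{"x":0,"y":0,"z":-0.0002,"wx":0.0005,"wy":0.0005,"wz":0.035,"grip":-1},{"x":0,"y":0,"z":-0.0002,"wx":0.0005,"wy":0.0005,"wz":0.02,"grip":-1},{"x":0,"y":0,"z":-0.0002,"wx":0.0005,"wy":0.0005,"wz":0.01,"grip":-1},{"x":0,"y":0,"z":0,"wx":0,"wy":0,"wz":0,"grip":-1},{"x":0,"y":0,"z":0,"wx":0,"wy":0,"wz":0,"grip":-1},{"x":0,"y":0,"z":0,"wx":0,"wy":0,"wz":0,"grip":-1}]'
python3 look.py w14 .051;python3 -c "
from h import *
togo([.640,.0175,.11],np.radians(-92.5))"
```

```text
time_s: 25.1
eef_pos: [0.454, -0.0365, 0.1088]
tcp_rot: [0.71, -0.704, -0.002, 0.001]
ft_force: [-0.4, 0.5, -3.4]
finger_gap: 0.658
green ([282.6, 155.2], 4747, [239, 108, 87, 88]) [ 0.5022 -0.0362  0.051 ]
red ([281.3, 336.1], 200, [261, 332, 43, 8]) [ 0.3584 -0.0366  0.051 ]
red ([282.5, 396.6], 1757, [249, 376, 66, 44]) [ 0.2988 -0.0381  0.051 ]
t 25.15 pos [ 0.454  -0.0365  0.1088] yaw -89.55 gap 0.651 F [ 0.8  0.3 -3.1]
  togo tool xyz mm [ -52.5 -186.4   -1.9] w rad [0.0039 0.0008 0.0515]
```

View pics/w14.png

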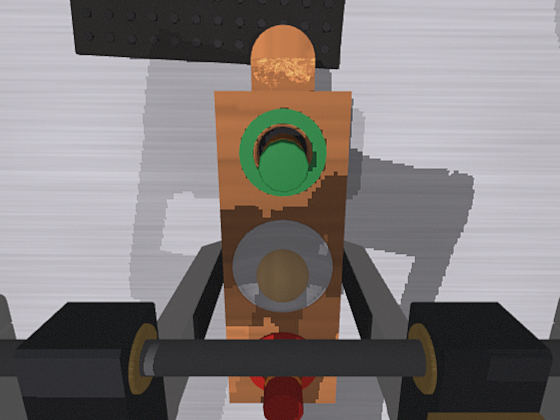

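Run:
```python
from h import *
I=np.load('pics/w14.npy',allow_pickle=True).item();im=cv2.imread('pics/w14.png')
g=cv2.cvtColor(im,cv2.COLOR_BGR2GRAY).astype(int);P=[]
for u in list(range(85,150,5))+list(range(165,240,5))+[322,328,334]:
    col=g[40:80,u];d=np.diff(col);k=d.argmax();P.append((*onz(I,u,40+k+.5,.005)[:2],u,40+k,d[k]))
P=np.array(P);print(P[:,2:].astype(int).tolist())
vx,vy,x,y=cv2.fitLine(P[:,:2].astype(np.float32),cv2.DIST_HUBER,0,.0005,.0001).ravel();print('edge angle',np.degrees(np.arctan2(vy,vx)),x,y)
```

```text
[[85, 54, 148], [90, 54, 156], [95, 54, 86], [100, 55, 128], [105, 55, 158], [110, 55, 106], [115, 56, 94], [120, 56, 127], [125, 56, 152], [130, 58, 79], [135, 58, 86], [140, 58, 91], [145, 58, 104], [165, 58, 76], [170, 59, 107], [175, 59, 123], [180, 59, 86], [185, 60, 80], [190, 61, 81], [195, 61, 89], [200, 61, 102], [205, 61, 130], [210, 61, 131], [215, 61, 87], [220, 62, 81], [225, 62, 109], [230, 62, 115], [235, 62, 76], [322, 67, 58], [328, 68, 60], [334, 68, 155]]
edge angle 87.559746 0.5672011 0.052002385
```

Mat yaw −2.4° confirmed by its near edge. Slow transfer over the mat, finishing the last 0.05 rad of turn.

```bash
python3 -m inch '[{"x":-0.0002,"y":-0.0008,"z":0,"wx":0.0005,"wy":0,"wz":0.006,"grip":-1},{"x":-0.0005,"y":-0.0018,"z":0,"wx":0.0005,"wy":0,"wz":0.008,"grip":-1},{"x":-0.0008,"y":-0.0028,"z":0,"wx":0.0005,"wy":0,"wz":0.008,"grip":-1},{"x":-0.001,"y":-0.0038,"z":0,"wx":0.0005,"wy":0,"wz":0.008,"grip":-1},{"x":-0.0013,"y":-0.0048,"z":0,"wx":0.0005,"wy":0,"wz":0.006,"grip":-1},{"x":-0.0016,"y":-0.0058,"z":0,"wx":0.0005,"wy":0,"wz":0.004,"grip":-1},{"x":-0.0018,"y":-0.0065,"z":-0.0002,"wx":0,"wy":0,"wz":0,"grip":-1},{"x":-0.0018,"y":-0.0065,"z":-0.0002,"wx":0,"wy":0,"wz":0,"grip":-1},{"x":-0.0018,"y":-0.0065,"z":-0.0002,"wx":0,"wy":0,"wz":0,"grip":-1},{"x":-0.0018,"y":-0.0065,"z":-0.0002,"wx":0,"wy":0,"wz":0,"grip":-1}]'
python3 look.py w15 .051;python3 -c "
from h import *
togo([.640,.0175,.11],np.radians(-92.45))"
```

```text
time_s: 26.15
eef_pos: [0.5042, -0.0242, 0.1094]
tcp_rot: [-0.694, 0.72, 0.0, 0.0]
ft_force: [-0.3, 0.2, -2.7]
finger_gap: 0.655
green ([282.5, 155.2], 4745, [239, 109, 87, 88]) [ 0.5524 -0.0259  0.051 ]
red ([281.2, 336.2], 207, [261, 332, 43, 8]) [ 0.4086 -0.02    0.051 ]
red ([282.2, 396.5], 1768, [249, 376, 66, 44]) [ 0.3493 -0.0188  0.051 ]
t 26.2 pos [ 0.5053 -0.024   0.1095] yaw -92.02 gap 0.659 F [ 1.7  0.1 -2.8]
  togo tool xyz mm [ -46.2 -133.1   -0.3] w rad [-0.0011  0.0013  0.0075]
```

View pics/w15.png

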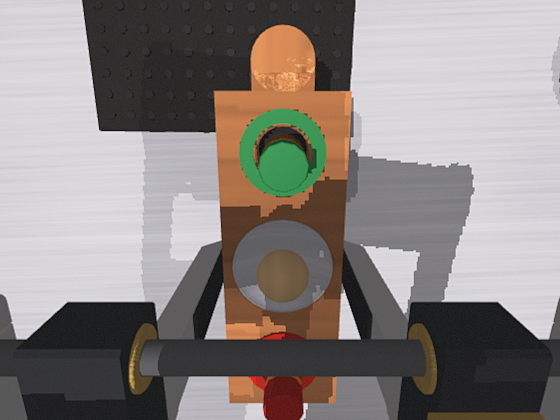

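```bash
python3 -m inch '[{"x":-0.002,"y":-0.0065,"z":0,"wx":0,"wy":0,"wz":0.002,"grip":-1},{"x":-0.0023,"y":-0.0068,"z":-0.0001,"wx":0,"wy":0,"wz":0.002,"grip":-1},{"x":-0.0025,"y":-0.007,"z":-0.0001,"wx":0,"wy":0,"wz":0.002,"grip":-1},{"x":-0.0025,"y":-0.007,"z":-0.0001,"wx":0,"wy":0,"wz":0.001,"grip":-1},{"x":-0.0025,"y":-0.007,"z":-0.0001,"wx":0,"wy":0,"wz":0,"grip":-1},{"x":-0.0025,"y":-0.007,"z":-0.0001,"wx":0,"wy":0,"wz":0,"grip":-1},{"x":-0.0025,"y":-0.007,"z":-0.0001,"wx":0,"wy":0,"wz":0,"grip":-1},{"x":-0.0025,"y":-0.007,"z":-0.0001,"wx":0,"wy":0,"wz":0,"grip":-1},{"x":-0.0025,"y":-0.007,"z":-0.0001,"wx":0,"wy":0,"wz":0,"grip":-1},{"x":-0.0025,"y":-0.007,"z":-0.0001,"wx":0,"wy":0,"wz":0,"grip":-1}]'
python3 -c "
from h import *
togo([.640,.0175,.11],np.radians(-92.45))"
```

```text
time_s: 27.2
eef_pos: [0.5814, -0.0006, 0.11]
tcp_rot: [-0.692, 0.722, 0.0, 0.0]
ft_force: [-0.9, 0.7, -4.1]
finger_gap: 0.656
t 27.2 pos [ 0.5814 -0.0006  0.11  ] yaw -92.46 gap 0.656 F [-0.9  0.7 -4.1]
  togo tool xyz mm [-20.6 -57.7   0. ] w rad [ 0.      0.0013 -0.0002]
```

```bash
python3 -m inch '[{"x":-0.0025,"y":-0.007,"z":0,"wx":0,"wy":0,"wz":0,"grip":-1},{"x":-0.0025,"y":-0.007,"z":-0.0001,"wx":0,"wy":0,"wz":0,"grip":-1},{"x":-0.0024,"y":-0.0068,"z":0,"wx":0,"wy":0,"wz":0,"grip":-1},{"x":-0.0022,"y":-0.0062,"z":0,"wx":0,"wy":0,"wz":0,"grip":-1},{"x":-0.0019,"y":-0.0054,"z":0,"wx":0,"wy":0,"wz":0,"grip":-1},{"x":-0.0016,"y":-0.0046,"z":0,"wx":0,"wy":0,"wz":0,"grip":-1},{"x":-0.0013,"y":-0.0037,"z":0,"wx":0,"wy":0,"wz":0,"grip":-1},{"x":-0.001,"y":-0.0028,"z":0,"wx":0,"wy":0,"wz":0,"grip":-1},{"x":-0.0007,"y":-0.002,"z":0,"wx":0,"wy":0,"wz":0,"grip":-1},{"x":-0.0004,"y":-0.001,"z":0,"wx":0,"wy":0,"wz":0,"grip":-1}]'
python3 -c "
from h import *
togo([.640,.0175,.11],np.radians(-92.45))"
```

```text
time_s: 28.2
eef_pos: [0.6333, 0.0153, 0.1095]
tcp_rot: [-0.692, 0.722, 0.001, 0.0]
ft_force: [0.6, -0.8, -3.1]
finger_gap: 0.656
t 28.2 pos [0.6333 0.0153 0.1095] yaw -92.45 gap 0.656 F [ 0.6 -0.8 -3.1]
  togo tool xyz mm [-2.5 -6.6 -0.5] w rad [ 0.001   0.0013 -0.0001]
```

```bash
python3 -m inch '[{"x":-0.0007,"y":-0.0016,"z":0,"wx":0,"wy":0,"wz":0,"grip":-1},{"x":-0.0007,"y":-0.0018,"z":-0.0002,"wx":0.0005,"wy":0.0005,"wz":0,"grip":-1},{"x":-0.0005,"y":-0.0014,"z":-0.0001,"wx":0,"wy":0.0005,"wz":0,"grip":-1},{"x":-0.0003,"y":-0.0008,"z":0,"wx":0,"wy":0,"wz":0,"grip":-1},{"x":0,"y":-0.0003,"z":0,"wx":0,"wy":0,"wz":0,"grip":-1},{"x":0,"y":0,"z":0,"wx":0,"wy":0,"wz":0,"grip":-1},{"x":0,"y":0,"z":0,"wx":0,"wy":0,"wz":0,"grip":-1}]'
python3 look.py w16 .051
python3 - <<'E'
from h import *
togo([.640,.0175,.11],np.radians(-92.45))
for n in ("top","side"): cv2.imwrite(f"pics/{n}9.png",snapshot(n)[:,:,::-1])
E
```

```text
time_s: 28.9
eef_pos: [0.6395, 0.0173, 0.11]
tcp_rot: [-0.692, 0.722, 0.0, -0.0]
ft_force: [0.2, 1.0, -3.7]
finger_gap: 0.652
green ([1.5, 13.5], 81, [0, 0, 6, 23]) [0.7817 0.1842 0.051 ]
green ([282.6, 155.2], 4747, [239, 109, 88, 88]) [0.6876 0.0151 0.051 ]
red ([281.1, 336.3], 215, [261, 333, 43, 7]) [0.5434 0.0223 0.051 ]
red ([282.2, 396.6], 1770, [249, 376, 66, 44]) [0.4839 0.0239 0.051 ]
t 28.95 pos [0.6395 0.0173 0.11  ] yaw -92.47 gap 0.656 F [ 0.6  0.8 -2.9]
  togo tool xyz mm [-0.2 -0.5 -0. ] w rad [ 0.0007  0.     -0.0003]
```

View pics/w16.png

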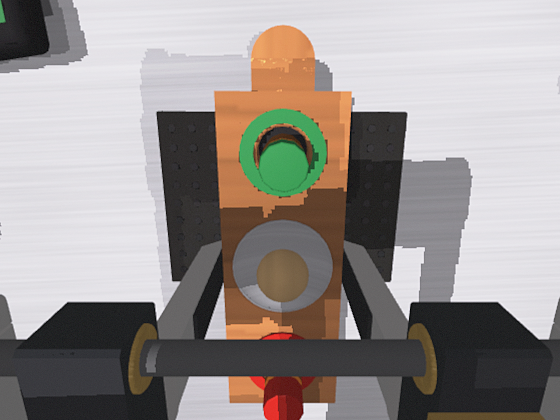

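View pics/side9.png

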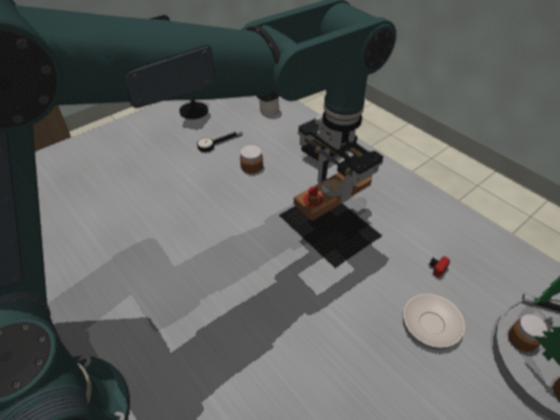

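View pics/top9.png

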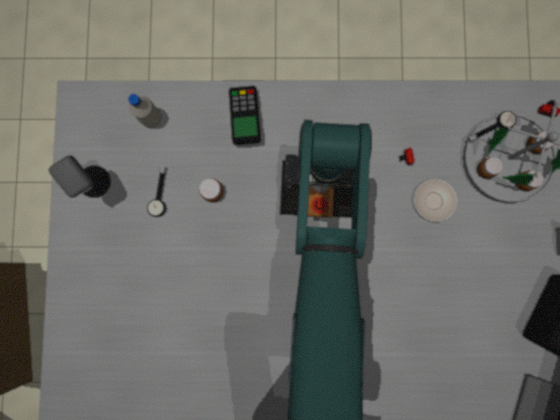

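The wrist view shows the tray square and central over the mat (mat edges at columns 157–407, tray centre at 282), with the ball centred at (282,276). The bystanders are unmoved in the top and side views. Last stillness check, then hand in.

Run:
```python
from h import *
o=get_obs();print(np.abs(o['qd']).max());togo([.640,.0175,.11],np.radians(-92.45))
print(hand_in())
```

```text
0.0022469515668798786
t 29.05 pos [0.6395 0.0173 0.11  ] yaw -92.47 gap 0.655 F [-0.7 -0.5 -3.9]
  togo tool xyz mm [-0.2 -0.5 -0. ] w rad [ 0.0006  0.0001 -0.0003]
the job is handed in; nothing more can be done
None
```

I made up the scent sampler and handed it in at 29 s, holding the tray still over the change mat with its thumb tab towards the customer.

**Steps:** I stood the green vial in the green-ringed pocket and the red vial in the red-ringed one. I then gripped the tray across its middle and lifted it straight up about 10 cm. It drifted sideways by less than 2 mm on the way up. Only then did I turn it about 112° (from 19.5° to −92.5° gripper yaw) and carry it slowly over the mat.

**Last checks:**
- **Position:** the gripper was 0.5 mm from the measured middle of the mat, and the tray's underside was about 10 cm above the mat's top.
- **Squareness and level:** it was square to the mat, within the accuracy of the measured mat angle, and tilted less than 0.001 rad.
- **Stillness:** joint speeds were about 0.002 rad/s.
- **Ball and vials:** the wrist pictures from lift to finish look the same, with the ball in the middle of its dish, both vials in their pockets and no slip in the grip. That the vials are fully down comes from the release heights and those pictures; I did not push-test them.
- **Other things:** by eye, the jar, clip, gauge and coin dish look unmoved in the final top and side pictures.

No check failed. The early estimates of the pocket positions from the separate cameras differed by a few millimetres. I settled them with close wrist views before inserting the vials.

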